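# Start the lag screw of the stop ledge square

## Task

Take the red-handled socket driver out of its wooden block, line it up with the leaning lag screw that stands proud of the ledge on the sloping board, and gently find the square head by feel until the socket is fully home and square on it before any turning. Then start the screw with a quarter turn clockwise and leave the driver standing on the head, let go of. Press only lightly on the board and screw, keep the driver in line with the screw while it is on the head, and leave the other things where they stand.

Things in the scene. Friction and masses are not known exactly. Their poses are not given: they have to be found in the camera images.
- driver_grip (a point): Centre of the driver's red handle, on the driver's axis, 80 mm above the socket mouth; z runs up to the handle's top. The handle is 28 mm thick along x (grip it across this), 44 mm wide along y and reaches 26 mm above and below this point. At the start the driver stands upright in its wooden block.
- driver: Socket driver, 106 mm tall, about 0.22 kg, heavy below. Origin: centre of the socket mouth, its lower end, 80 mm below driver_grip; z up its axis. Under the handle a 14 mm shaft, then a socket 28 mm square outside, 34 mm tall, 19.2 mm square inside (sides along x and y), 12 mm deep to a flat ceiling, its lip bevelled 1 mm wide, 2 mm high.
- screw_head (a point): Top centre of the proud lag screw's head: 18 mm square, 12 mm high (the top 1.5 mm a round crown), 24 mm above the ledge. z is the screw's axis, outward, leaning 9 degrees towards the board's low edge. x, y are the board's and do not turn with the screw. Socket fully home: mouth 12 mm below this point along the axis. The screw goes in 5 mm a turn, this point with it.
- screw_turn (a joint): Turn of the proud screw, rad, 0 at the start, growing clockwise seen from above; takes 0.12 N m, so a light touch does not turn it. Which way the head's square faces is not reported and differs each time: rest the socket lightly on it and turn until it drops over. Play between socket and head about 4 degrees either way.
- board: Plywood grading board, fixed, 180 x 240 mm, sloping 9 degrees, low at its -x side; top 36 mm above the desk at its middle. Origin under its middle on the desk. A wooden ledge 10 mm high runs along y near the low edge with two screws: the proud one at the +y end; the other, 120 mm away at the -y end, is already home, leave it.
- holder: Dark wooden block in which the driver stands, fixed, 75 x 90 x 18 mm; origin under its centre on the desk. Its square pocket is 31 mm wide and 12 mm deep.
- tin: Grey round sample tin, 69 mm wide, 42 mm tall, bystander; origin under its centre.
- weight: Brass weight, 32 mm wide, 34 mm tall, bystander; origin under its centre.
- cup: Green cup, 71 mm wide, 42 mm tall, bystander; origin under its centre.
There are look-alikes about, which are no part of the job. What is shaped like the driver but green is not meant.

How it is judged:
By the outcome, as a careful person would: the job done as asked, in the order asked, and still so for the second after the job is handed in, with the robot touching nothing.
It also fails if it takes over 61 s, if anything falls off the work surface, if the arm or the gripper's body presses on something with over 40 N, if the wrist force passes 120 N, or if a joint passes its speed limit or range.

## Robot

A 6-joint arm with a two-finger parallel gripper is mounted at the origin on a cart in front of the work surface, level with it; the furniture and walls round the work are solid. World frame = base frame: x ahead of the robot, y to its left, z up, the work surface at z = 0. Lengths are in m, angles in degrees, forces in N, time in s.
With the tool pointing down it reaches from about 0.375 to 0.9 m from the base axis. Payload 3.1 kg.
Tool frame: the origin (TCP) lies at the centre of the arm's flange, where the gripper is bolted on; the fingertips stand 182 mm ahead of it and the grasp point (between the pads) lies 164 mm ahead of it; x points along the fingers, z is the direction in which the jaws open and shut, and the axes are right-handed (so a half turn about x gives the same grasp; the last joint's range is limited). The gripper opens to 87 mm and grips with 3 to 60 N. Pads are 19 mm wide; open, the fingers measure 117 mm over their backs; the gripper's body (75 mm by 190 mm) begins 51 mm behind the grasp point.
Start: joints at [55.777, 30.224, 82.088, -0, 67.689, -10.227], TCP at [0.254, 0.571, 0.405] pointing down, gripper open.
Joint ranges: [-176.69, 176.69], [-43.24, 126.21], [12.49, 139.97], [-82, 262], [0, 151.66], [-163.58, 163.58]. Speed limits (degrees/s): [159.86, 159.86, 180, 180, 180, 180].

## Interface

Orientations are given as a 3x3 rotation matrix whose columns are the frame's x, y, z axes.
In Python, from rig import bot gives the robot as it stands.
- The arm moves only by the shell command python3 -m crank 'ROWS' [OPENING]. ROWS is JSON, a list of rows, each an object with "offset": the shift along the tool's x, y, z in m, a list of three; "spin": the turn about the tool's x in rad. A call has 1 to 12 rows; each row shifts and turns the commanded pose from where the row before left it, along the tool's axes as they then stand; what a row does not reach is not made up. A row lasts 1/10 s, in which the tool goes at most 50 mm and 8.59 degrees, less where a joint would pass 70% of its speed; a pose out of reach is approached as far as the arm can. A call is refused whole if a number of a shift passes 0.05 or a number of a turn 0.15, either way. A call with a gripper value outside its range is refused whole. OPENING is the finger opening in m, from 0 to 0.087, set as the call begins (- or left out, the last holds). The fingers move at their own pace and stop on an object; the grip force is fixed at half the most. Time passes only in rows, so rows that do not move let the fingers close. It gives the time, the measured TCP pose, the force and the opening at its end, in the units of the state.
- bot.read_state(): the state, without advancing time (a new reading comes with each control period).
- bot.capture(name): name is "scene" or "top"; returns a dict with "pixels" (480x640x3 uint8, blue, green, red), "depth" (480x640 float32, m along the optical axis (not along the pixel's ray), 0 where there is no reading), "K" (3x3 intrinsics, pixels), "k1" (the pictures are not rectified: a ray, as slopes to the right and down, at radius r is drawn at 1 + k1 r^2 times it, then the intrinsics apply), "world_to_cam" (4x4, takes a point from world to camera coordinates). Camera axes: x right, y up, looking along -z (the intrinsics and any distortion apply to the point x, -y, -z); pixel columns grow to the right and rows downward; lengths in m; the calibration is good to about 2 mm. A picture is of the moment at which its call begins.
- bot.hand_in(): hands the job in, once; it reports no verdict.
Trained networks look in a picture, given as the dict that the camera call returned (one of the last four; its "shot" number tells which), for a name from the list of things; names that differ only in an ending like _2 or _b are one class to them, and where a whole thing is asked for, a point or a joint stands for the part that bears it (a point fixed in the world has none). Each returns a list of dicts, best first, with "p" (0 to 1); they miss things now and then, are a little off and sometimes report something else, mostly with a low value. They report only what shows in the picture. A call takes as long as a camera call. They do not tell look-alikes from the thing itself.
- bot.regions_of(label, picture): "region" (480x640 bool, what is visible of it) and "extent" ([centre column, centre row, width, height] in pixels, round what is visible of it).
The state is a dict: "time_s": time; "joint_positions": joint angles; "qvel": joint speeds; "tau": joint torques, N m; "position": TCP position; "tcp_rot": TCP orientation; "force": force on the tool from outside, world axes, zero at the start; "moment": the same for the moment, N m; "opening": opening from 0.0 (shut) to 1.0 (fully open).
Only numpy, scipy, OpenCV 4.12 (cv2) and the standard library are available. Lean on these libraries where they do the work, as an engineer would, in place of code of your own. Each camera call takes 0.05 s, during which the arm holds its last target.

## Working session

There is one attempt and no reset: what is moved stays moved. The work goes in short steps, Python scripts to look and compute and a shell command to move; the robot and the scene stay as the last step left them, time stands still between calls to the robot, and variables do not carry over. Pictures are saved under pics/ and viewed, and the job is handed in when it is done.

```bash
ls; mkdir -p pics; python3 - <<'E'
from rig import bot
import cv2
s=bot.read_state(); print(s)
for n in("scene","top"):
    p=bot.capture(n); cv2.imwrite(f"pics/{n}0.png",p["pixels"]); print(n,p["K"],p["k1"],p["world_to_cam"])
E
```

```text
pics
{'time_s': 0.0, 'joint_positions': array([ 5.57792682e+01,  3.02803508e+01,  8.21565625e+01, -1.93506193e-03,
        6.76890234e+01, -1.02276684e+01]), 'qvel': array([ 0.01727333, -0.00072231, -0.0732665 , -0.03337658,  0.01568185,
        0.02147177]), 'tau': array([-2.43665090e-04, -4.40049970e+01, -1.76591367e+01,  6.32056966e-02,
        5.82878315e-02, -1.97151066e-04]), 'position': array([0.25392628, 0.57071819, 0.40375537]), 'tcp_rot': array([[-1.21028607e-03, -9.13599703e-01,  4.06612983e-01],
       [-1.83505447e-03,  4.06614625e-01,  9.13597931e-01],
       [-9.99997584e-01,  3.59557880e-04, -2.16862523e-03]]), 'force': array([ 0.44447057, -0.66715737, -0.17053162]), 'moment': array([ 0.02034609,  0.09667899, -0.01890938]), 'opening': 1.0030675398166886}
scene [[457.39341017   0.         325.73377628]
 [  0.         457.39341017 239.93736509]
 [  0.           0.           1.        ]] -0.06128625667327096 [[ 0.66477515 -0.7470322   0.00411061 -0.38695276]
 [ 0.5553428   0.49785845  0.66613162 -0.35136404]
 [-0.49966827 -0.44054495  0.74582288 -0.67747316]
 [ 0.          0.          0.          1.        ]]
top [[598.49843737   0.         310.28170686]
 [  0.         598.49843737 248.36998606]
 [  0.           0.           1.        ]] 0.04821597904042889 [[ 0.02586876 -0.99964209  0.00681918 -0.05412465]
 [ 0.98936005  0.02657844  0.1430394  -0.56818143]
 [-0.14316945  0.00304637  0.9896935  -0.98380397]
 [ 0.          0.          0.          1.        ]]
```

View pics/scene0.png

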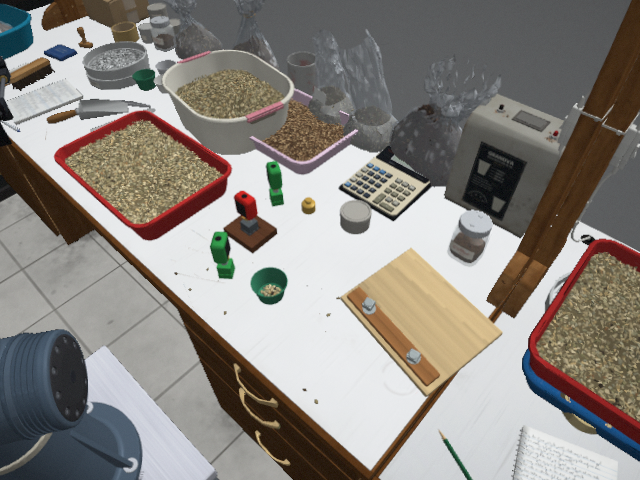

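View pics/top0.png

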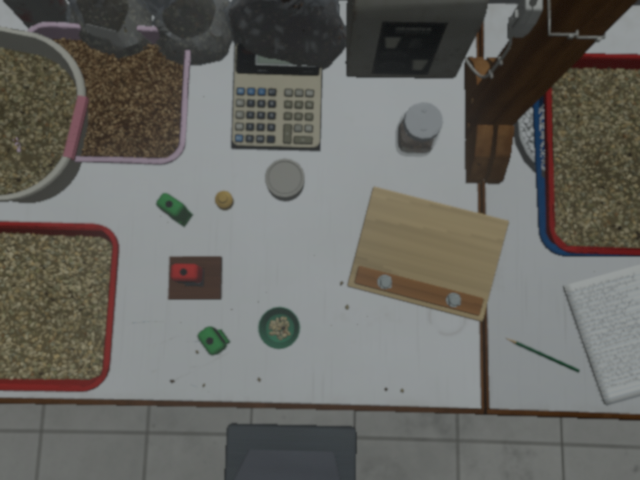

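The scene view shows the red driver at (245,208) in its block, with green look-alikes at (275,183) and (222,255). In the top view the red one is at (185,271) and the greens at (173,207) and (212,340). The board has screws at top (385,282) and (454,299). World +y is to the left in the top view, so the left one should be the proud screw. I'll measure it.

```bash
cat > h.py <<'E'
import numpy as np, cv2
from rig import bot
def rays(p,uv):
    K=p["K"];uv=np.atleast_2d(np.asarray(uv,float))
    d=np.c_[(uv[:,0]-K[0,2])/K[0,0],(uv[:,1]-K[1,2])/K[1,1]]
    u=d.copy()
    for _ in range(20): u=d/(1+p["k1"]*(u**2).sum(1,keepdims=True))
    return u
def todepth(p,uv,z):
    u=rays(p,uv); z=np.asarray(z,float).reshape(-1,1)
    c=np.c_[u[:,:1]*z,-u[:,1:]*z,-z]
    M=p["world_to_cam"]; return (c-M[:3,3])@M[:3,:3]
def cloud(p,mask):
    v,u=np.nonzero(mask&(p["depth"]>0)); return todepth(p,np.c_[u,v],p["depth"][v,u])
def atz(p,uv,z):
    M=p["world_to_cam"];C=-M[:3,:3].T@M[:3,3]
    P=todepth(p,uv,np.ones(len(np.atleast_2d(uv)))); d=P-C
    return C+d*((z-C[2])/d[:,2:])
def proj(p,X):
    X=np.atleast_2d(X);M=p["world_to_cam"];c=X@M[:3,:3].T+M[:3,3]
    u=np.c_[c[:,0]/-c[:,2],-c[:,1]/-c[:,2]]; r2=(u**2).sum(1,keepdims=True)
    return u*(1+p["k1"]*r2)*[p["K"][0,0],p["K"][1,1]]+[p["K"][0,2],p["K"][1,2]]
E
python3 - <<'E'
from h import *
import pickle
for n in("top","scene"):
    p=bot.capture(n); out={}
    for l in("driver","driver_grip","screw_turn","board","holder","tin","weight","cup"):
        r=bot.regions_of(l,p); out[l]=r
        for q in r:
            c=cloud(p,q["region"])
            if len(c)==0: print(n,l,q["p"],q["extent"],"nodepth");continue
            print(n,l,round(q["p"],2),np.round(q["extent"]),len(c),"med",np.round(np.median(c,0),4),"lo",np.round(np.percentile(c,2,0),4),"hi",np.round(np.percentile(c,98,0),4))
    pickle.dump((p,out),open(n+".pkl","wb"))
p=pickle.load(open("scene.pkl","rb"))[0]["pixels"]
a=cv2.resize(p[160:290,190:300],None,fx=4,fy=4,interpolation=cv2.INTER_CUBIC)
b=cv2.resize(p[280:380,340:430],None,fx=4,fy=4,interpolation=cv2.INTER_CUBIC)
h=max(a.shape[0],b.shape[0]); o=np.zeros((h,800,3),np.uint8);o[:a.shape[0],:a.shape[1]]=a;o[:b.shape[0],440:800]=b
cv2.imwrite("pics/crop1.png",o)
E
```

```text
top driver 0.94 [174. 209.  36.  33.] 644 med [0.6212 0.1855 0.1021] lo [0.6065 0.1688 0.0082] hi [0.6401 0.2105 0.1078]
top driver 0.64 [213. 342.  33.  27.] 689 med [0.4115 0.111  0.1025] lo [ 0.3912  0.094  -0.0013] hi [0.431  0.1411 0.1076]
top driver 0.61 [188. 277.  32.  21.] 632 med [0.5139 0.1551 0.1091] lo [0.5025 0.138  0.0147] hi [0.5293 0.1787 0.1139]
top driver 0.43 [286. 182.  45.  44.] 1291 med [0.6894 0.0083 0.0404] lo [ 0.6596 -0.0219  0.0115] hi [0.7225 0.0388 0.0444]
top driver_grip 0.87 [188. 275.  35.  21.] 614 med [0.5133 0.1559 0.1093] lo [0.5025 0.138  0.0173] hi [0.5285 0.1806 0.1139]
top driver_grip 0.75 [213. 342.  30.  26.] 669 med [0.4113 0.1106 0.1026] lo [0.3897 0.094  0.0011] hi [0.43   0.1336 0.1076]
top driver_grip 0.59 [173. 210.  41.  31.] 647 med [0.621  0.1856 0.1021] lo [0.6065 0.169  0.006 ] hi [0.6409 0.2092 0.1078]
top screw_turn 0.62 [387. 279.  16.  16.] 143 med [ 0.5136 -0.1683  0.0575] lo [ 0.5053 -0.1803  0.0337] hi [ 0.5257 -0.1572  0.0617]
top board 0.56 [427. 255. 163. 135.] 14613 med [ 0.5666 -0.2409  0.0367] lo [ 0.4721 -0.3584  0.0
[... 1750 characters left out ...]
d [ 0.5087 -0.1651  0.0575] lo [ 0.5012 -0.1747  0.0349] hi [ 0.5325 -0.1466  0.0618]
scene holder 0.88 [250. 235.  51.  38.] 997 med [0.501  0.1423 0.0177] lo [0.4764 0.1165 0.    ] hi [0.5517 0.2057 0.021 ]
scene tin 0.83 [356. 215.  32.  38.] 889 med [0.6792 0.0038 0.0406] lo [ 0.6563 -0.0227  0.0046] hi [0.7201 0.0394 0.044 ]
scene tin 0.37 [271. 284.  35.  38.] 998 med [0.4377 0.022  0.0198] lo [ 0.4016 -0.0184  0.0022] hi [0.4636 0.0436 0.043 ]
scene weight 0.5 [305. 206.  10.  14.] 191 med [0.647  0.1118 0.022 ] lo [0.6377 0.1022 0.003 ] hi [0.6624 0.1287 0.035 ]
scene cup 0.61 [271. 285.  35.  40.] 1038 med [0.4365 0.022  0.0195] lo [ 0.4009 -0.0185  0.0022] hi [0.4633 0.0439 0.0431]
```

View pics/crop1.png

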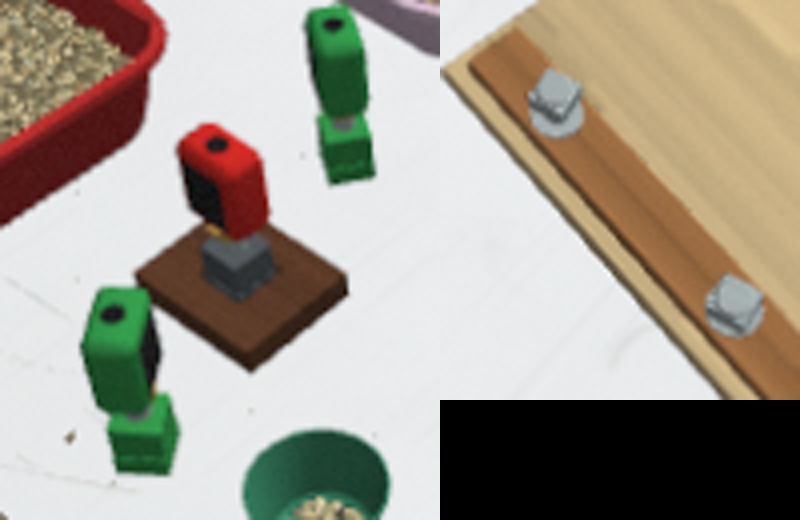

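```bash
python3 - <<'E'
from h import *
import pickle
def plane(c,it=8,t=.003):
    m=np.ones(len(c),bool)
    for _ in range(it):
        o=c[m].mean(0); n=np.linalg.svd(c[m]-o,full_matrices=False)[2][2]; n*=np.sign(n[2]); m=abs((c-o)@n)<t
    return o,n,m.sum()
for n in("top","scene"):
    p,out=pickle.load(open(n+".pkl","rb"))
    b=[q for q in out["board"] if q["extent"][2]>100][0]
    m=cv2.morphologyEx(b["region"].astype(np.uint8),cv2.MORPH_CLOSE,np.ones((9,9)))>0
    c=cloud(p,m); o,nn,k=plane(c)
    d=(c-o)@nn
    print(n,"board n",nn,"tilt",np.degrees(np.arccos(nn[2])),"low dir",np.degrees(np.arctan2(nn[1],nn[0])),k,"rms",d[abs(d)<.003].std(), "z at med",o)
    led=c[(d>.007)&(d<.013)]
    r=cv2.minAreaRect((led[:,:2]*1000).astype(np.float32));print("ledge",r,len(led),np.median(d[(d>.007)&(d<.013)]))
    r=cv2.minAreaRect((c[:,:2]*1000).astype(np.float32)); print("board rect",r)
    hsv=cv2.cvtColor(p["pixels"],cv2.COLOR_BGR2HSV)
    ex=dict(top=(185,272),scene=(246,212))[n]
    mm=np.zeros((480,640),bool); mm[ex[1]-30:ex[1]+30,ex[0]-30:ex[0]+35]=1
    red=mm&((hsv[...,0]<8)|(hsv[...,0]>172))&(hsv[...,1]>170)&(hsv[...,2]>90)
    c=cloud(p,red); print("red zrange",np.percentile(c[:,2],[1,50,90,99]))
    t=c[c[:,2]>.105]; r=cv2.minAreaRect((t[:,:2]*1000).astype(np.float32)); print("handle top",len(t),r,np.median(t[:,2]))
    h=out["holder"][0]; c=cloud(p,h["region"]);c=c[abs(c[:,2]-.0185)<.004]; print("holder",cv2.minAreaRect((c[:,:2]*1000).astype(np.float32)),np.median(c[:,2]))
    c=cloud(p,mm); desk=c[abs(c[:,2])<.006]; print("desk z",np.median(desk[:,2]))
p=pickle.load(open("top.pkl","rb"))[0]["pixels"]
a=cv2.resize(p[235:315,150:240],None,fx=4.4,fy=4.4,interpolation=cv2.INTER_CUBIC)
b=cv2.resize(p[240:330,345:435],None,fx=4.4,fy=4.4,interpolation=cv2.INTER_CUBIC)
o=np.zeros((396,800,3),np.uint8);o[:a.shape[0],:a.shape[1]]=a;o[:b.shape[0],404:800]=b[:,:396]
cv2.imwrite("pics/crop2.png",o)
E
```

```text
top board n [-0.15341496  0.03605955  0.9875037 ] tilt 9.067376378617409 low dir 166.77296055582303 10710 rms 0.0014594882028912358 z at med [ 0.57929982 -0.24330628  0.03731283]
ledge ((527.7454223632812, -231.607421875), (219.65792846679688, 82.99185943603516), 77.04791259765625) 1882 0.009941790976785315
board rect ((572.1070556640625, -249.03057861328125), (253.9310760498047, 191.51036071777344), 76.77745819091797)Traceback (most recent call last):
  File "<stdin>", line 22, in <module>
    return _quantile_unchecked(
        a, q, axis, out, overwrite_input, method, keepdims, weights)
    return _ureduce(a,
                    func=_quantile_ureduce_func,
    ...<5 lines>...
                    overwrite_input=overwrite_input,
                    method=method)
    r = func(a, **kwargs)
    result = _quantile(arr,
                       quantiles=q,
    ...<2 lines>...
                       out=out,
                       weights=wgt)
    slices_having_nans = np.isnan(arr[-1, ...])
                                  ~~~^^^^^^^^^
IndexError: index -1 is out of bounds for axis 0 with size 0
```

```bash
cat > m.py <<'E'
from h import *
import pickle
for n in("top","scene"):
    p,out=pickle.load(open(n+".pkl","rb"))
    print("==",n)
    im=p["pixels"].astype(int)
    ex=dict(top=(188,275),scene=(246,212))[n]
    mm=np.zeros((480,640),bool); mm[ex[1]-32:ex[1]+32,ex[0]-32:ex[0]+35]=1
    red=mm&(im[...,2]>90)&(im[...,2]>2.5*im[...,1])&(im[...,2]>2*im[...,0])
    c=cloud(p,red); print("red",len(c),"z",np.percentile(c[:,2],[1,50,90,99]))
    t=c[c[:,2]>.103]; r=cv2.minAreaRect((t[:,:2]*1000).astype(np.float32)); print("handle top",len(t),r,np.median(t[:,2]))
    # red pixels at z=.112 (both cams), contour
    v,u=np.nonzero(red); 
    if n=="top":
        a=atz(p,np.c_[u,v],.112); print("flat rect",cv2.minAreaRect((a[:,:2]*1000).astype(np.float32)))
    h=out["holder"][0]; c=cloud(p,h["region"]);c=c[abs(c[:,2]-.0185)<.004]; print("holder",cv2.minAreaRect((c[:,:2]*1000).astype(np.float32)),np.median(c[:,2]))
    c=cloud(p,mm); desk=c[abs(c[:,2])<.006]; print("desk z",np.median(desk[:,2]))
    uv=dict(top=(385,280),scene=(371,304))[n]
    mm=np.zeros((480,640),bool); mm[uv[1]-14:uv[1]+14,uv[0]-14:uv[0]+14]=1
    c=cloud(p,mm); nn=np.array([-.1525,.0358,.9877]); # dist above board plane
    d=(c-np.array([0.5793,-.2433,.0373]))@nn
    t=c[d>.028]; print("head top",len(t),np.median(t,0),np.percentile(d[d>.025],[10,50,90]),t.min(0),t.max(0))
E
python3 m.py; python3 - <<'E'
from h import *
import pickle
p=pickle.load(open("top.pkl","rb"))[0]["pixels"]
a=cv2.resize(p[235:315,150:240],None,fx=4.4,fy=4.4,interpolation=cv2.INTER_CUBIC)
b=cv2.resize(p[240:330,345:435],None,fx=4.4,fy=4.4,interpolation=cv2.INTER_CUBIC)
o=np.zeros((396,800,3),np.uint8);o[:a.shape[0],:a.shape[1]]=a;o[:b.shape[0],404:800]=b[:,:396]
cv2.imwrite("pics/crop2.png",o)
E
```

```text
== top
red 47 z [0.10733707 0.11025215 0.11282342 0.11514178]
handle top 47 ((523.6123046875, 159.96499633789062), (11.601165771484375, 28.542190551757812), 8.962533950805664) 0.11025214928888098
flat rect ((521.6867065429688, 159.69747924804688), (11.109743118286133, 28.42222785949707), 1.494909644126892)
holder ((516.8114624023438, 160.53054809570312), (75.0683822631836, 91.94440460205078), 1.3802090883255005) 0.017278241523076526
desk z -0.0014026440940001716
head top 119 [ 0.51347106 -0.16540764  0.05785182] [0.03054749 0.03324459 0.03579085] [ 0.50366266 -0.1754741   0.05321713] [ 0.52249623 -0.15683803  0.06318721]
== scene
red 350 z [0.06162406 0.10360108 0.11129444 0.11281095]
handle top 179 ((512.411376953125, 160.43606567382812), (41.82551193237305, 26.360462188720703), 89.23072052001953) 0.10984144088798872
holder ((514.6820068359375, 162.61236572265625), (77.44703674316406, 93.28536987304688), 1.693954348564148) 0.01824380611367446
desk z -0.0008924786942004906
head top 111 [ 0.50824688 -0.16572775  0.05855813] [0.02939477 0.03416232 0.03633955] [ 0.50066038 -0.17528395  0.05109306] [ 0.51945193 -0.15532041  0.06224906]
```

```bash
python3 - <<'E'
import pickle
from h import *
p,o=pickle.load(open("scene.pkl","rb"))
E
sleep 1
```

```text
(no output)
```

View pics/crop2.png

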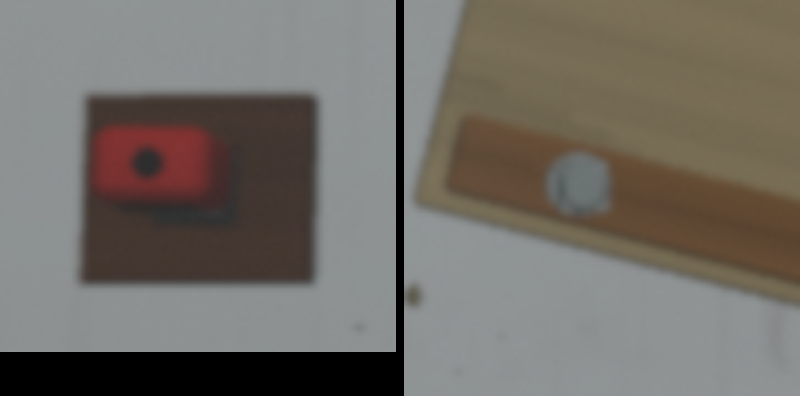

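```bash
python3 - <<'E'
from h import *
import pickle
pt=pickle.load(open("top.pkl","rb"))[0]; ps=pickle.load(open("scene.pkl","rb"))[0]
print("dot", atz(pt,[183.6,271.8],.112), atz(ps,[244.25,196.25],.112))
for p,uv in((pt,(385.7,281.1)),(ps,(369.5,302))): print("head",[atz(p,uv,z)[0].round(4) for z in(.058,.060,.062)])
# finer crops
a=cv2.resize(pt["pixels"][262:302,365:405],None,fx=10,fy=10,interpolation=cv2.INTER_CUBIC)
b=cv2.resize(ps["pixels"][285:325,350:390],None,fx=10,fy=10,interpolation=cv2.INTER_CUBIC)
cv2.imwrite("pics/crop3.png",np.hstack([a,b]))
a=cv2.resize(pt["pixels"][255:295,165:205],None,fx=10,fy=10,interpolation=cv2.INTER_CUBIC)
b=cv2.resize(ps["pixels"][185:225,225:265],None,fx=10,fy=10,interpolation=cv2.INTER_CUBIC)
cv2.imwrite("pics/crop4.png",np.hstack([a,b]))
E
```

```text
dot [[0.51643729 0.1599339  0.112     ]] [[0.51373029 0.16001191 0.112     ]]
head [array([ 0.5151, -0.1664,  0.058 ]), array([ 0.5149, -0.1662,  0.06  ]), array([ 0.5147, -0.1659,  0.062 ])]
head [array([ 0.5124, -0.1665,  0.058 ]), array([ 0.5113, -0.1672,  0.06  ]), array([ 0.5101, -0.1679,  0.062 ])]
```

View pics/crop3.png

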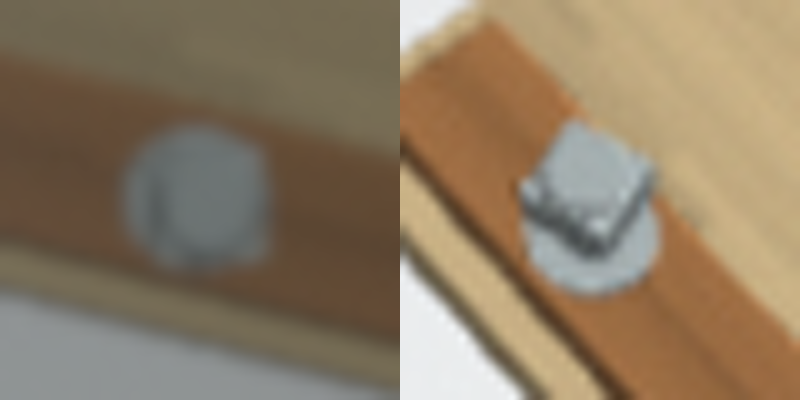

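View pics/crop4.png

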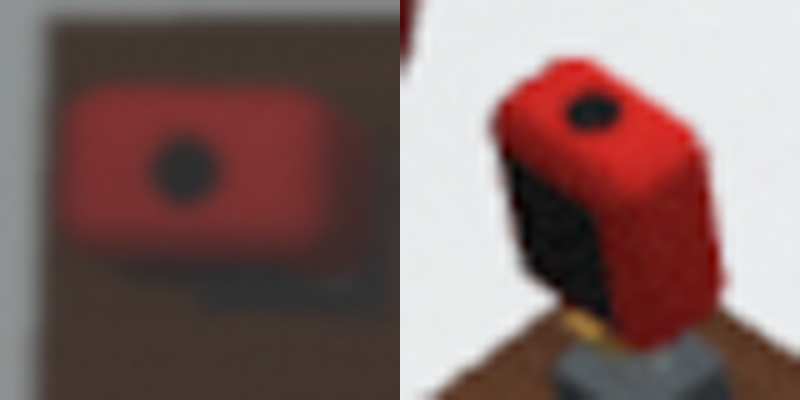

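```bash
cat > fit.py <<'E'
from h import *
import pickle,sys
n=np.array([-np.sin(np.radians(9))*np.cos(np.radians(-13.2)),-np.sin(np.radians(9))*np.sin(np.radians(-13.2)),np.cos(np.radians(9))])
bx=np.array([np.cos(np.radians(-13.2)),np.sin(np.radians(-13.2)),0]);bx-=n*(bx@n);bx/=np.linalg.norm(bx);by=np.cross(n,bx)
def corners(T,psi,h0=-.0015,h1=-.012):
    c,s=np.cos(psi),np.sin(psi); ex=c*bx+s*by; ey=-s*bx+c*by
    q=[(1,1),(-1,1),(-1,-1),(1,-1)]
    return np.array([T+.009*(a*ex+b*ey)+h*n for h in(h0,h1) for a,b in q])
def draw(p,T,psi,box,f):
    u0,v0,w,h=box
    im=cv2.resize(p["pixels"][v0:v0+h,u0:u0+w],None,fx=f,fy=f,interpolation=cv2.INTER_CUBIC)
    uv=((proj(p,corners(T,psi))-[u0,v0]+.5)*f).astype(int)
    for i in range(4):
        cv2.line(im,uv[i],uv[(i+1)%4],(0,0,255),1)
        cv2.line(im,uv[4+i],uv[4+(i+1)%4],(0,255,255),1); cv2.line(im,uv[i],uv[i+4],(0,160,0),1)
    return im
if __name__=="__main__":
    pt=pickle.load(open("top.pkl","rb"))[0]; ps=pickle.load(open("scene.pkl","rb"))[0]
    rows=[]
    for p,box,T in((ps,(356,290,26,26),np.array([.5125,-.1665,.0605])),(pt,(373,270,26,26),np.array([.5145,-.1665,.0605]))):
        rows.append(np.hstack([draw(p,T,np.radians(a),box,7.6) for a in (0,20,40,65)]))
    cv2.imwrite("pics/"+sys.argv[1],np.vstack(rows))
E
python3 fit.py fit1.png
```

```text
(no output)
```

View pics/fit1.png

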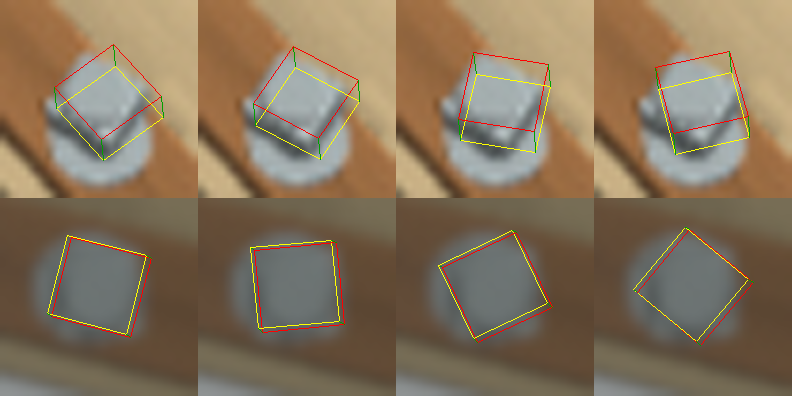

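```bash
sed -i 's/\[.5125,-.1665,.0605\]/[.5103,-.1667,.0605]/; s/(0,20,40,65)/(5,12,19,26)/;s/\[.5145,-.1665,.0605\]/[.5145,-.1671,.0605]/' fit.py; python3 fit.py fit2.png
```

```text
(no output)
```

View pics/fit2.png

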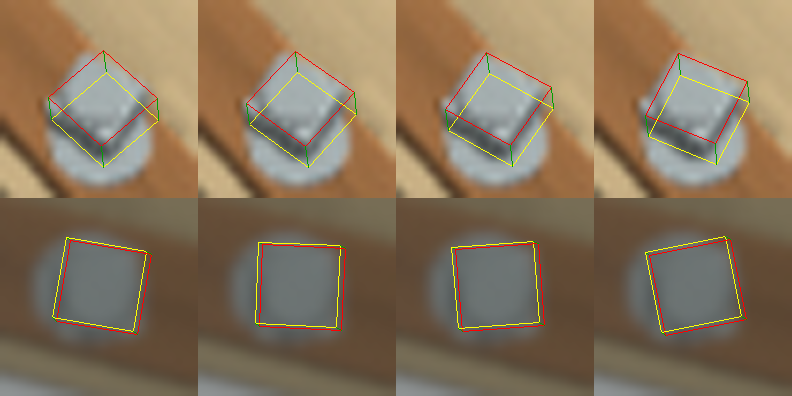

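Red driver at scene (245,208) / top (185,271) is the one meant: it is red and stands in the dark block. The greens at (275,183) and (222,255) stand on the desk and are not it. The enlarged crop confirms both points. The proud screw is at the board's +y end (top 385,281), with its head measured near z = 0.060, about 33 mm above the board. Its square sits about 12° from the board's axes, roughly in line with the world axes.

First I'll move above the driver.

```bash
python3 -m crank '[{"offset":[0,-0.0405,-0.027],"spin":0},{"offset":[0,-0.0405,-0.027],"spin":0},{"offset":[0,-0.0405,-0.027],"spin":0},{"offset":[0,-0.0405,-0.027],"spin":0},{"offset":[0,-0.0405,-0.027],"spin":0},{"offset":[0,-0.0405,-0.027],"spin":0},{"offset":[0,-0.0405,-0.027],"spin":0},{"offset":[0,-0.0405,-0.027],"spin":0},{"offset":[0,-0.0405,-0.027],"spin":0},{"offset":[0,-0.0405,-0.027],"spin":0}]' 0.06
python3 -m crank '[{"offset":[0,0,0],"spin":0.145},{"offset":[0,0,0],"spin":0.145},{"offset":[0,0,0],"spin":0.145},{"offset":[0,0,0],"spin":0.145},{"offset":[0,0,0],"spin":0.145},{"offset":[0,0,0],"spin":0.145},{"offset":[0,0,0],"spin":0.145},{"offset":[0,0,0],"spin":0.11},{"offset":[0,0,0],"spin":0}]'
python3 -c "
from rig import bot
s=bot.read_state();print(s['time_s'],s['position'],s['tcp_rot'],s['joint_positions'],s['force'])"
```

```text
time_s: 2.0
position: [0.5152, 0.1578, 0.405]
tcp_rot: [[0.001, -0.913, 0.407], [0.0, 0.407, 0.913], [-1.0, -0.001, 0.0]]
force: [-0.1, 1.1, 1.0]
opening: 0.692
time_s: 2.9
position: [0.5144, 0.1596, 0.4049]
tcp_rot: [[0.0, -0.027, 1.0], [0.0, 1.0, 0.027], [-1.0, 0.0, 0.0]]
force: [-0.3, 0.5, -0.5]
opening: 0.689
2.9 [0.51437198 0.15960536 0.40485036] [[ 2.71063104e-04 -2.71917085e-02  9.99630200e-01]
 [ 5.18557398e-05  9.99630236e-01  2.71916954e-02]
 [-9.99999962e-01  4.44658982e-05  2.72372921e-04]] [5.34424189e+00 2.35660297e+01 9.45148035e+01 1.71361337e-03
 6.19034268e+01 3.78527321e+00] [-0.2707092   0.46207862 -0.47291935]
```

```bash
python3 -m crank '[{"offset":[0.04,0,0],"spin":0},{"offset":[0.04,0,0],"spin":0},{"offset":[0.03,0,0],"spin":0},{"offset":[0.02,0,0],"spin":0},{"offset":[0.0,0,0],"spin":0}]'
python3 - <<'E'
from h import *
p=bot.capture("scene"); cv2.imwrite("pics/g1.png",cv2.resize(p["pixels"][120:280,160:360],None,fx=4,fy=4,interpolation=cv2.INTER_CUBIC)[:600])
E
```

```text
time_s: 3.4
position: [0.5134, 0.1595, 0.2722]
tcp_rot: [[-0.006, -0.029, 1.0], [-0.001, 1.0, 0.029], [-1.0, -0.0, -0.006]]
force: [-0.2, 0.2, 0.4]
opening: 0.692
```

View pics/g1.png

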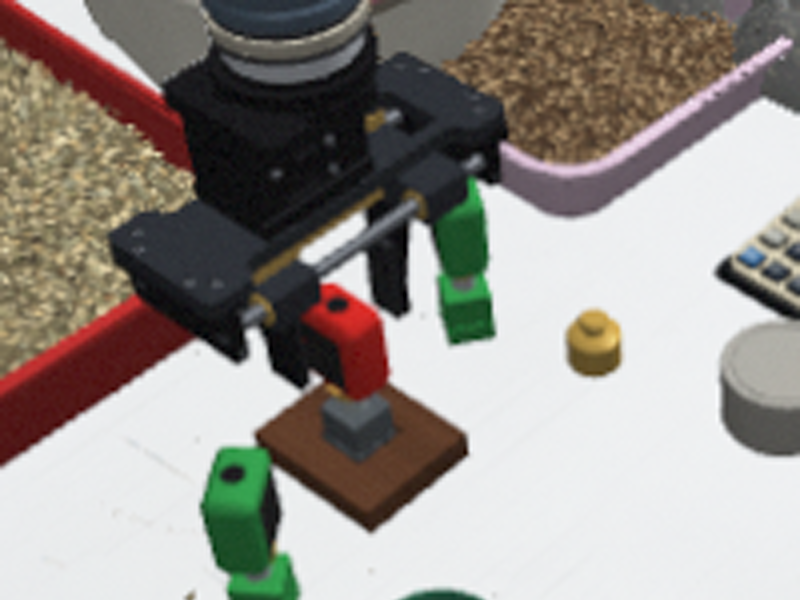

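The fingers straddle the red handle, with its dot at crop (338,303) between the jaws, and nothing else is in the way. I'll descend and close.

```bash
python3 -m crank '[{"offset":[0.016,0,0],"spin":0},{"offset":[0,0,0],"spin":0},{"offset":[0,0,0],"spin":0}]' 
python3 -m crank '[{"offset":[0,0,0],"spin":0},{"offset":[0,0,0],"spin":0},{"offset":[0,0,0],"spin":0},{"offset":[0,0,0],"spin":0},{"offset":[0,0,0],"spin":0},{"offset":[0,0,0],"spin":0}]' 0.0
```

```text
time_s: 3.75
position: [0.5147, 0.1597, 0.2599]
tcp_rot: [[0.002, -0.028, 1.0], [0.0, 1.0, 0.028], [-1.0, 0.0, 0.002]]
force: [0.7, -0.4, -0.2]
opening: 0.686
time_s: 4.35
position: [0.5144, 0.1596, 0.2589]
tcp_rot: [[0.0, -0.027, 1.0], [0.0, 1.0, 0.027], [-1.0, 0.0, 0.0]]
force: [0.2, 0.3, 1.3]
opening: 0.316
```

```bash
python3 -m crank '[{"offset":[0,0.002,0],"spin":0},{"offset":[0,0.002,0],"spin":0},{"offset":[0,0.002,0],"spin":0},{"offset":[0,0.002,0],"spin":0},{"offset":[0,0,0],"spin":0}]'
python3 -m crank '[{"offset":[-0.0005,0.002,0],"spin":0},{"offset":[-0.0005,0.002,0],"spin":0},{"offset":[-0.0005,0.002,0],"spin":0},{"offset":[0,0,0],"spin":0}]'
python3 - <<'E'
from h import *
p=bot.capture("scene"); cv2.imwrite("pics/g2.png",cv2.resize(p["pixels"][180:260,200:300],None,fx=7,fy=7,interpolation=cv2.INTER_CUBIC)[:600])
E
```

```text
time_s: 4.85
position: [0.5145, 0.167, 0.2595]
tcp_rot: [[0.001, -0.029, 1.0], [-0.002, 1.0, 0.029], [-1.0, -0.002, 0.001]]
force: [-0.7, -5.7, 5.7]
opening: 0.314
time_s: 5.25
position: [0.5143, 0.1731, 0.2601]
tcp_rot: [[0.001, -0.028, 1.0], [-0.002, 1.0, 0.028], [-1.0, -0.002, 0.001]]
force: [1.0, -4.6, 0.1]
opening: 0.316
```

View pics/g2.png

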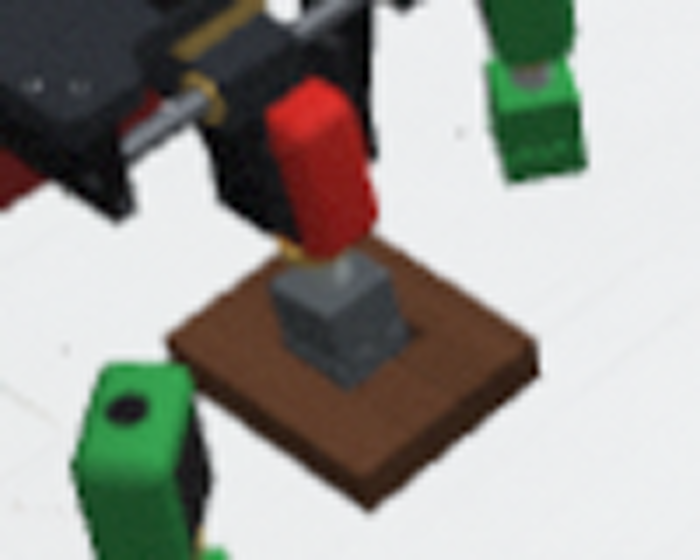

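```bash
python3 -m crank '[{"offset":[-0.02,0,0],"spin":0},{"offset":[-0.04,0,0],"spin":0},{"offset":[-0.03,0,0],"spin":0},{"offset":[0,0,0],"spin":0},{"offset":[0,0,0],"spin":0},{"offset":[0,0,0],"spin":0}]'
cat > drv.py <<'E'
from h import *
import pickle
# driver wireframe: pivot = grasp point; d=distance of grasp above mouth along axis; lean th about tool z
def model(s,th,d=.089,dy=0,pz=.164,dz=0):
    R=s["tcp_rot"];P=s["position"]+R[:,0]*pz+R[:,1]*dy+R[:,2]*dz
    x=R[:,2]; a=-R[:,0]; y0=R[:,1]   # driver x = tool z; up=-tool x ; y=+tool y
    z=np.cos(th)*a+np.sin(th)*y0; y=np.cross(z,x)
    O=P-d*z
    return O,x,y,z
def wires(O,x,y,z):
    L=[]
    def box(hx,hy,z0,z1):
        c=[O+a*hx*x+b*hy*y+h*z for h in(z0,z1) for a,b in((1,1),(-1,1),(-1,-1),(1,-1))]
        for i in range(4): L.extend([(c[i],c[(i+1)%4]),(c[4+i],c[4+(i+1)%4]),(c[i],c[i+4])])
    box(.014,.014,0,.034); box(.014,.022,.054,.106); return L
def draw(p,W,box,f,col=(255,255,0)):
    u0,v0,w,h=box
    im=cv2.resize(p["pixels"][v0:v0+h,u0:u0+w],None,fx=f,fy=f,interpolation=cv2.INTER_CUBIC)
    for a,b in W:
        q=((proj(p,[a,b])-[u0,v0]+.5)*f).astype(int); cv2.line(im,q[0],q[1],col,1)
    return im
E
python3 - <<'E'
from drv import *
s=bot.read_state(); pickle.dump(s,open("s1.pkl","wb"))
print(s["position"],s["force"],s["moment"],s["opening"])
ims=[]
for n in("scene","top"):
    p=bot.capture(n); pickle.dump(p,open(n+"1.pkl","wb"))
    O=model(s,np.radians(8))[0]; c=proj(p,O+[0,0,.04])[0].astype(int)
    for th in(6,10):
        ims.append(draw(p,wires(*model(s,np.radians(th))),(c[0]-30,c[1]-35,60,70),6))
cv2.imwrite("pics/l1.png",np.hstack(ims[:2])); cv2.imwrite("pics/l1t.png",np.hstack(ims[2:]))
E
```

```text
time_s: 5.9
position: [0.5131, 0.1737, 0.3487]
tcp_rot: [[-0.004, -0.027, 1.0], [-0.0, 1.0, 0.027], [-1.0, 0.0, -0.004]]
force: [-0.1, -0.2, -2.2]
opening: 0.324
[0.51305772 0.17372258 0.34867144] [-0.13389736 -0.2035646  -2.21394625] [-0.12618095  0.03069988  0.03198148] 0.32411625508543784
```

View pics/l1.png

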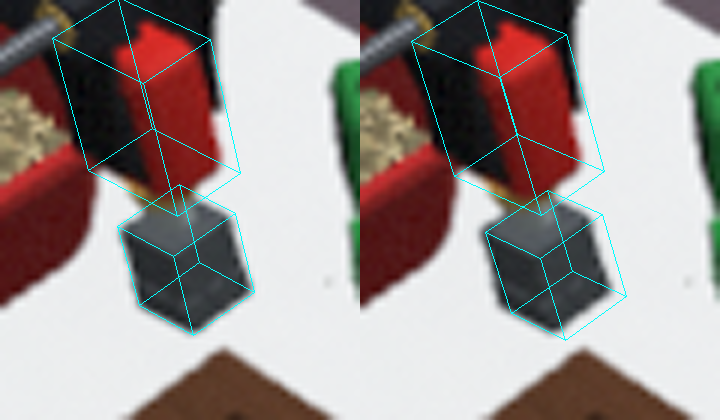

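View pics/l1t.png

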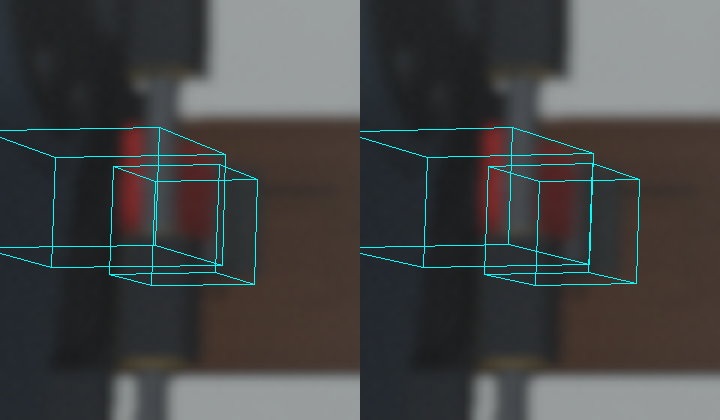

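```bash
cat > fitlean.py <<'E'
from drv import *
from scipy.optimize import differential_evolution
def fit(p,s,d=.089,show=None,th0=8,alpha_free=False,off=(0,0)):
    im=p["pixels"].astype(int); sat=im.max(2)-im.min(2)
    m=((sat<28)&(im.max(2)<125)).astype(np.uint8)
    O,x,y,z=model(s,np.radians(th0),d)
    F=4
    def hull(par):
        th,du,dv=par; O,x,y,z=model(s,np.radians(th),d)
        c=[O+a*.014*x+b*.014*y+h*z for h in(0,.034) for a,b in((1,1),(-1,1),(-1,-1),(1,-1))]
        return proj(p,c)+[du,dv]
    q=hull((th0,*off)); lo=np.floor(q.min(0)).astype(int)-8; hi=np.ceil(q.max(0)).astype(int)+8
    crop=cv2.resize(p["pixels"][lo[1]:hi[1],lo[0]:hi[0]],None,fx=F,fy=F,interpolation=cv2.INTER_CUBIC).astype(int)
    sat=crop.max(2)-crop.min(2)
    m=((sat<30)&(crop.max(2)<130)).astype(float)
    # cut away anything above socket top (by model +4px): weight only inside band
    def sc(par):
        h=((hull(par)-lo+.5)*F).astype(np.float32); hh=cv2.convexHull(h).astype(np.int32)
        a=np.zeros(m.shape,np.uint8); cv2.fillConvexPoly(a,hh,1)
        v=np.arange(m.shape[0])[:,None]; top=h[4:,1].min(); w=(v>top)  # ignore above
        # also ignore far
        return -((a*m*w).sum())/(((a+m)>0)*w).sum()
    r=differential_evolution(sc,[(th0-8,th0+8),(off[0]-5,off[0]+5),(off[1]-5,off[1]+5)],seed=1,maxiter=40,popsize=12)
    if show:
        h=((hull(r.x)-lo+.5)*F).astype(np.int32); o=np.clip(crop,0,255).astype(np.uint8)
        b=o.copy()
        for i in range(4):
            for a_,b_ in((i,(i+1)%4),(4+i,4+(i+1)%4),(i,i+4)): cv2.line(o,h[a_].tolist(),h[b_].tolist(),(255,255,0),1)
        mm=np.dstack([(m*255).astype(np.uint8)]*3)
        cv2.imwrite(show,np.hstack([b,o,mm]))
    return r.x,-r.fun
if __name__=="__main__":
    p=pickle.load(open("scene1.pkl","rb")); s=pickle.load(open("s1.pkl","rb"))
    print(fit(p,s,show="pics/f1.png"))
E
python3 fitlean.py
```

```text
(array([ 5.72469278e+00, -3.89985386e-03,  3.92130754e-01]), np.float64(0.8364227642276423))
```

View pics/f1.png

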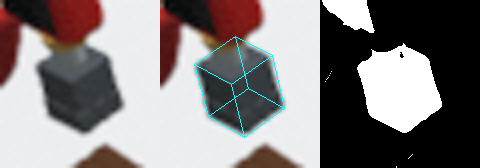

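```bash
python3 - <<'E'
from drv import *
p=pickle.load(open("scene1.pkl","rb")); s=pickle.load(open("s1.pkl","rb"))
ims=[]
for th in(3,5,7,9,11):
    O,x,y,z=model(s,np.radians(th))
    # shift so projected mouth/socket centre is same as fit
    O5=model(s,np.radians(5.7)); c5=proj(p,O5[0]+.017*O5[3])[0]+[0,.4]
    c=proj(p,O+.017*z)[0]; sh=c5-c
    u0,v0=(c5-[20,24]).astype(int); f=4
    im=cv2.resize(p["pixels"][v0:v0+46,u0:u0+40],None,fx=f,fy=f,interpolation=cv2.INTER_CUBIC)
    for a,b in wires(O,x,y,z)[:12]:
        q=((proj(p,[a,b])+sh-[u0,v0]+.5)*f).astype(int); cv2.line(im,q[0],q[1],(255,255,0),1)
    ims.append(im)
cv2.imwrite("pics/f2.png",np.hstack(ims))
E
```

```text
(no output)
```

View pics/f2.png

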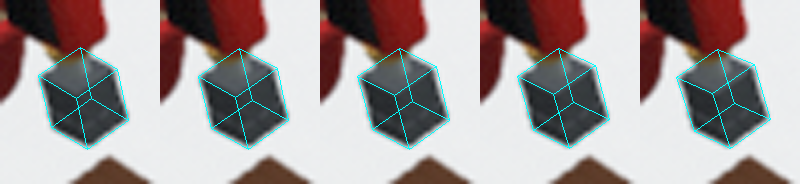

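```bash
cat > dfit.py <<'E'
from drv import *
from scipy.optimize import least_squares
def sock_mask(p,s,th,d,yawed=None):
    O,x,y,z=model(s,np.radians(th),d)
    c=proj(p,[O+a*.014*x+b*.014*y+h*z for h in(.001,.033) for a,b in((1,1),(-1,1),(-1,-1),(1,-1))])
    a=np.zeros((480,640),np.uint8); cv2.fillConvexPoly(a,cv2.convexHull(c.astype(np.float32)).astype(np.int32),1)
    im=p["pixels"].astype(int); sat=im.max(2)-im.min(2)
    a=cv2.dilate(a,np.ones((5,5)))
    m=((a>0)&(sat<30)&(im.max(2)<130)).astype(np.uint8)
    return cv2.erode(m,np.ones((3,3)))>0
def fit(p,s,th0=8,d=.089,free_d=False):
    m=sock_mask(p,s,th0,d); c=cloud(p,m)
    def res(q,full=False):
        O,x,y,z=model(s,q[0],d); 
        L=np.c_[(c-O-q[1:4])@x,(c-O-q[1:4])@y,(c-O-q[1:4])@z-.017]
        if len(q)>4:  # roll about y'
            cr,sr=np.cos(q[4]),np.sin(q[4]); L=np.c_[L[:,0]*cr+L[:,2]*sr,L[:,1],-L[:,0]*sr+L[:,2]*cr]
        e=np.abs(L)-[.014,.014,.017]
        out=np.linalg.norm(np.maximum(e,0),axis=1)+np.minimum(e.max(1),0)
        return np.r_[out/.0015, np.array(q[1:4])/.004]
    r=least_squares(res,[np.radians(th0),0,0,0,0],loss="soft_l1")
    J=r.jac; cov=np.linalg.inv(J.T@J)
    return r.x,np.sqrt(np.diag(cov)),len(c)
if __name__=="__main__":
    s=pickle.load(open("s1.pkl","rb"))
    for n in("scene1","top1"):
        p=pickle.load(open(n+".pkl","rb"))
        x,e,k=fit(p,s); print(n,"lean",np.degrees(x[0]),"+-",np.degrees(e[0]),"roll",np.degrees(x[4]),np.degrees(e[4]),"off",x[1:4],k)
E
python3 dfit.py
```

```text
scene1 lean 7.258246113309649 +- 0.948769075390479 roll -1.0096649150430317 1.4814105174086771 off [-0.00129905  0.00234862 -0.00043771] 235
top1 lean 19.44013616634379 +- 6.239816681056141 roll -38.539941377596826 23.017363988543494 off [-0.00435795 -0.00277959  0.04259837] 441
```

```bash
python3 -m crank '[{"offset":[0,-0.03,-0.003],"spin":0},{"offset":[0,-0.042,-0.003],"spin":0},{"offset":[0,-0.042,-0.003],"spin":0},{"offset":[0,-0.042,-0.003],"spin":0},{"offset":[0,-0.042,-0.003],"spin":0},{"offset":[0,-0.042,-0.003],"spin":0},{"offset":[0,-0.042,-0.003],"spin":0},{"offset":[0,-0.037,-0.003],"spin":0},{"offset":[0,-0.02,-0.003],"spin":0},{"offset":[0,0,0],"spin":0}]'
python3 -m crank '[{"offset":[0,0,0],"spin":-0.138},{"offset":[0,0,0],"spin":-0.138},{"offset":[0,0,0],"spin":-0.138},{"offset":[0,0,0],"spin":-0.138},{"offset":[0,0,0],"spin":-0.138},{"offset":[0,0,0],"spin":-0.138},{"offset":[0,0,0],"spin":-0.138},{"offset":[0,0,0],"spin":-0.138},{"offset":[0,0,0],"spin":-0.138},{"offset":[0,0,0],"spin":-0.138},{"offset":[0,0,0],"spin":-0.14},{"offset":[0,0,0],"spin":0}]'
python3 -m crank '[{"offset":[0,0,0],"spin":0},{"offset":[0,0,0],"spin":0}]'
cat > snap.py <<'E'
import sys
from dfit import *
import fit as F
tag=sys.argv[1]; th=float(sys.argv[2])
s=bot.read_state(); pickle.dump(s,open(f"s{tag}.pkl","wb"))
print(s["time_s"],s["position"],s["tcp_rot"][:,2],s["joint_positions"].round(1),s["force"].round(2))
ims=[]
for n in("scene","top"):
    p=bot.capture(n); pickle.dump(p,open(n+tag+".pkl","wb"))
    x,e,k=(None,)*3
    try:
        x,e,k=fit(p,s,th); print(n,"lean",np.degrees(x[0]).round(2),"+-",np.degrees(e[0]).round(2),"roll",np.degrees(x[4]).round(2),np.degrees(e[4]).round(2),"off",x[1:4].round(4),k)
    except Exception as ex: print(n,ex)
    O=model(s,np.radians(th))
    c=proj(p,O[0])[0].astype(int); f=6
    im=draw(p,wires(*O),(c[0]-33,c[1]-45,66,90),f)
    ims.append(im)
cv2.imwrite(f"pics/snap{tag}.png",np.hstack(ims))
E
python3 snap.py 2 7.5
```

```text
time_s: 7.0
position: [0.496, -0.1688, 0.3491]
tcp_rot: [[-0.001, -0.023, 1.0], [-0.0, 1.0, 0.023], [-1.0, -0.0, -0.001]]
force: [0.8, 1.5, -1.7]
opening: 0.32
time_s: 8.2
position: [0.4959, -0.1648, 0.3494]
tcp_rot: [[-0.002, -1.0, 0.023], [0.002, 0.023, 1.0], [-1.0, 0.002, 0.002]]
force: [-0.4, 0.5, -0.8]
opening: 0.316
time_s: 8.4
position: [0.4961, -0.1655, 0.3499]
tcp_rot: [[-0.001, -1.0, 0.025], [0.001, 0.025, 1.0], [-1.0, 0.001, 0.001]]
force: [0.1, -0.9, -1.2]
opening: 0.319
8.4 [ 0.49605945 -0.16548508  0.34988717] [2.52773638e-02 9.99680263e-01 6.53771269e-04] [ -30.7   26.8   99.9    0.    53.3 -119.3] [ 0.13 -0.95 -1.21]
scene lean -6.38 +- 1.97 roll -7.84 1.59 off [0.0137 0.0009 0.0124] 281
top lean 32.54 +- 39.87 roll 23.19 11.9 off [-0.0544  0.0387  0.2922] 504
```

View pics/snap2.png

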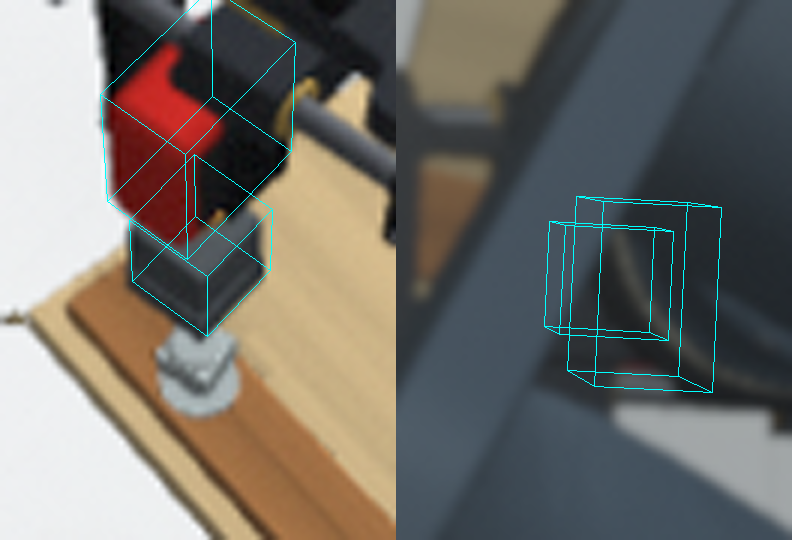

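```bash
sed -i 's/    a=cv2.dilate(a,np.ones((5,5)))/    a=cv2.erode(a,np.ones((3,3)))/' dfit.py; python3 - <<'E'
from dfit import *
for t in("1","2"):
    s=pickle.load(open(f"s{t}.pkl","rb")); p=pickle.load(open(f"scene{t}.pkl","rb"))
    for th in(6,8,10):
        x,e,k=fit(p,s,th); print(t,"lean",np.degrees(x[0]).round(2),"+-",np.degrees(e[0]).round(2),"roll",np.degrees(x[4]).round(2),np.degrees(e[4]).round(2),"off",x[1:4].round(4),k)
E
```

```text
1 lean 7.56 +- 1.19 roll -0.93 1.7 off [-0.0013  0.0027 -0.0005] 207
1 lean 6.83 +- 1.08 roll -0.05 1.81 off [-0.0011  0.0019 -0.0002] 205
1 lean 7.01 +- 1.03 roll -0.49 1.99 off [-0.0012  0.0021 -0.0003] 199
2 lean 3.7 +- 1.37 roll -3.09 1.86 off [0.0015 0.0001 0.0007] 188
2 lean -3.87 +- 2.68 roll -4.36 2.12 off [0.0107 0.0014 0.0195] 180
2 lean -17.71 +- 5.66 roll 10.78 5.63 off [ 0.0219 -0.0028  0.0287] 147
```

```bash
cat > rel.py <<'E'
from drv import *
import fit as F, sys
def rel(T,th,s=None):
    s=s or bot.read_state(); O,x,y,z=model(s,np.radians(th)); D=O-T; n=F.n; h=D@n; lat=-(D-h*n) # needed motion laterally
    R=s["tcp_rot"]; print("t",s["time_s"],"pos",s["position"].round(4),"F",s["force"].round(1),"M",s["moment"].round(2),"h",(h*1e3).round(2),"need tool(mm)",(R.T@lat*1e3).round(2),"down-n per mm",(R.T@-n).round(3),"axis err",np.degrees(np.arccos(z@n)).round(2),"yaw",np.degrees(np.arctan2(R[1,2],R[0,2])).round(2),"O",O.round(4))
if __name__=="__main__": rel(np.array([.511,-.1672,.0605]),7.5)
E
python3 rel.py
```

```text
t 8.5 pos [ 0.4961 -0.1657  0.3501] F [-0.1 -0.5 -1.4] M [ 0.   -0.01 -0.02] h 37.44 need tool(mm) [0.36 2.31 0.03] down-n per mm [ 0.988 -0.154 -0.032] axis err 2.28 yaw 88.58 O [ 0.5076 -0.1659  0.0978]
```

```bash
python3 -m crank '[{"offset":[0.009,-0.0006,-0.0003],"spin":0},{"offset":[0.009,-0.0006,-0.0003],"spin":0},{"offset":[0.009,-0.0006,-0.0003],"spin":0},{"offset":[0,0,0],"spin":0},{"offset":[0,0,0],"spin":0},{"offset":[0,0,0],"spin":0}]'
python3 rel.py; cat > pic.py <<'E'
from drv import *
import fit as F, sys
tag=sys.argv[1]; th=float(sys.argv[2])
s=bot.read_state(); p=bot.capture("scene"); pickle.dump((s,p),open(f"p{tag}.pkl","wb"))
O=model(s,np.radians(th)); c=proj(p,O[0])[0].astype(int); b=(c[0]-25,c[1]-38,50,66); f=8
W=wires(*O)[:12]; C=F.corners(np.array([.511,-.1672,.0605])-[.0007,-.0005,0],np.radians(12))
H=[(C[i],C[(i+1)%4]) for i in range(4)]+[(C[4+i],C[4+(i+1)%4]) for i in range(4)]+[(C[i],C[i+4]) for i in range(4)]
raw=draw(p,[],b,f); im=draw(p,W+H,b,f); cv2.imwrite(f"pics/p{tag}.png",np.hstack([raw,im]))
E
python3 pic.py a 7.5
```

```text
time_s: 9.1
position: [0.498, -0.167, 0.3233]
tcp_rot: [[0.0, -1.0, 0.024], [-0.0, 0.024, 1.0], [-1.0, -0.0, -0.0]]
force: [0.3, 0.6, -2.0]
opening: 0.318
t 9.1 pos [ 0.498  -0.167   0.3233] F [ 0.3  0.6 -2. ] M [0.07 0.01 0.01] h 10.62 need tool(mm) [0.06 0.3  0.53] down-n per mm [ 0.988 -0.153 -0.032] axis err 2.25 yaw 88.63 O [ 0.5097 -0.1674  0.071 ]
```

View pics/pa.png

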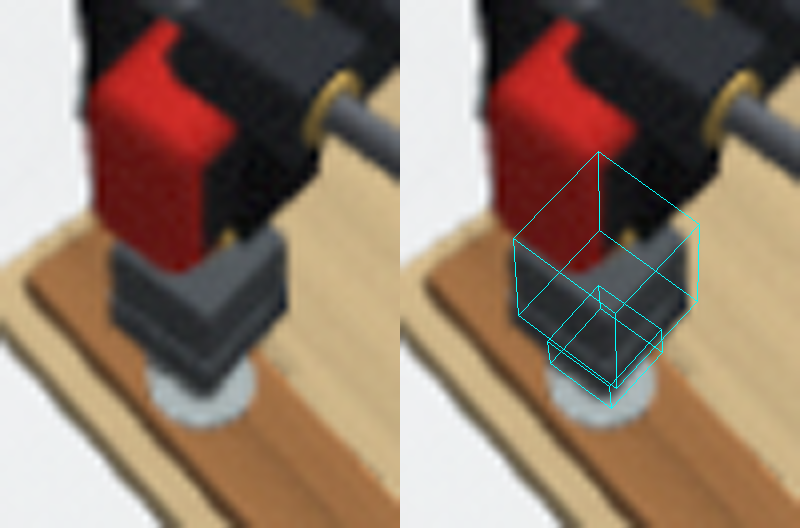

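```bash
sed -i 's/\.511,-\.1672,\.0605/.5124,-.167,.0605/' rel.py; python3 -m crank '[{"offset":[0.003,-0.001,0.0003],"spin":0},{"offset":[0.003,-0.001,0.0002],"spin":0},{"offset":[0.002,-0.0004,0],"spin":0},{"offset":[0,0,0],"spin":0},{"offset":[0,0,0],"spin":0},{"offset":[0,0,0],"spin":0}]'; python3 rel.py
for i in 1 2 3; do :; done; python3 -m crank '[{"offset":[0.001,-0.00015,0],"spin":0},{"offset":[0,0,0],"spin":0},{"offset":[0,0,0],"spin":0}]'; python3 rel.py
```

```text
time_s: 9.75
position: [0.5003, -0.1665, 0.3153]
tcp_rot: [[0.0, -1.0, 0.024], [-0.0, 0.024, 1.0], [-1.0, -0.0, -0.0]]
force: [-0.1, 0.4, -1.4]
opening: 0.318
t 9.75 pos [ 0.5003 -0.1665  0.3153] F [-0.1  0.4 -1.4] M [0.04 0.04 0.  ] h 2.6 need tool(mm) [-0.02 -0.07 -0.13] down-n per mm [ 0.988 -0.153 -0.032] axis err 2.26 yaw 88.64 O [ 0.5119 -0.1668  0.0631]
time_s: 10.05
position: [0.5004, -0.1665, 0.3143]
tcp_rot: [[-0.0, -1.0, 0.024], [0.0, 0.024, 1.0], [-1.0, 0.0, 0.0]]
force: [0.4, -0.8, -2.3]
opening: 0.316
t 10.05 pos [ 0.5004 -0.1665  0.3143] F [ 0.4 -0.8 -2.3] M [-0.01 -0.03 -0.01] h 1.57 need tool(mm) [-0.03 -0.14 -0.18] down-n per mm [ 0.988 -0.153 -0.032] axis err 2.26 yaw 88.63 O [ 0.512  -0.1668  0.062 ]
```

```bash
R='s/x/x/'; python3 -m crank '[{"offset":[0.001,-0.00015,-0.00003],"spin":0},{"offset":[0,0,0],"spin":0}]' | grep -E "pos|force"
python3 -m crank '[{"offset":[0.001,-0.00015,-0.00003],"spin":0},{"offset":[0,0,0],"spin":0}]' | grep -E "pos|force"
python3 -m crank '[{"offset":[0.0005,-0.00008,0],"spin":0},{"offset":[0,0,0],"spin":0}]' | grep -E "pos|force"
python3 -m crank '[{"offset":[0.0005,-0.00008,0],"spin":0},{"offset":[0,0,0],"spin":0}]' | grep -E "pos|force"; python3 rel.py
```

```text
position: [0.5006, -0.1665, 0.3131]
force: [-0.7, -0.4, -1.7]
position: [0.5007, -0.1666, 0.3121]
force: [-0.2, -0.3, -2.1]
position: [0.5008, -0.1666, 0.3117]
force: [-0.7, -0.4, -2.0]
position: [0.5009, -0.1666, 0.3112]
force: [0.8, 1.0, -1.0]
t 10.85 pos [ 0.5009 -0.1666  0.3112] F [ 0.8  1.  -1. ] M [0.05 0.03 0.01] h -1.52 need tool(mm) [-0.03 -0.16 -0.2 ] down-n per mm [ 0.988 -0.153 -0.032] axis err 2.26 yaw 88.63 O [ 0.5125 -0.1669  0.059 ]
```

```bash
python3 -m crank '[{"offset":[0.0005,-0.00008,0],"spin":0},{"offset":[0,0,0],"spin":0}]' | grep -E "pos|force"
python3 -m crank '[{"offset":[0.0005,-0.00008,0],"spin":0},{"offset":[0,0,0],"spin":0}]' | grep -E "pos|force"
python3 -m crank '[{"offset":[0.0005,-0.00008,0],"spin":0},{"offset":[0,0,0],"spin":0}]' | grep -E "pos|force"; python3 rel.py
```

```text
position: [0.501, -0.1666, 0.3107]
force: [-0.7, 0.5, -1.9]
position: [0.5011, -0.1666, 0.3102]
force: [0.4, 0.7, -1.8]
position: [0.5012, -0.1666, 0.3098]
force: [-0.3, -0.1, -1.7]
t 11.45 pos [ 0.5012 -0.1666  0.3098] F [-0.3 -0.1 -1.7] M [0.01 0.04 0.01] h -2.93 need tool(mm) [ 0.    0.04 -0.17] down-n per mm [ 0.988 -0.153 -0.032] axis err 2.24 yaw 88.63 O [ 0.5129 -0.1669  0.0576]
```

```bash
for k in a; do python3 -m crank '[{"offset":[0.0005,-0.00008,0],"spin":0},{"offset":[0,0,0],"spin":0}]' | grep -E "pos|force"; done
python3 -m crank '[{"offset":[0.0005,-0.00008,0],"spin":0},{"offset":[0,0,0],"spin":0}]' | grep -E "pos|force"
python3 rel.py; python3 pic.py b 7.5
```

```text
position: [0.5013, -0.1666, 0.3096]
force: [-1.4, -0.8, 0.7]
position: [0.5014, -0.1666, 0.3093]
force: [-1.5, 0.8, 5.7]
t 11.85 pos [ 0.5014 -0.1666  0.3093] F [-1.5  0.8  5.7] M [ 0.19  0.18 -0.04] h -3.47 need tool(mm) [ 0.02  0.15 -0.18] down-n per mm [ 0.988 -0.153 -0.032] axis err 2.23 yaw 88.64 O [ 0.5131 -0.1669  0.0571]
```

View pics/pb.png

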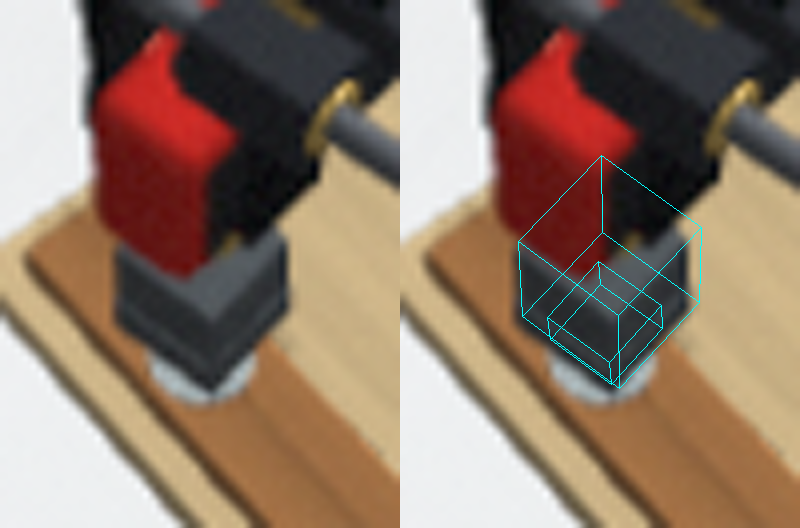

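Contact at about 7 N, with the crown just inside the lip. A closer look at the top view puts the head nearer +5° yaw, so I'll ease off and feel counter-clockwise, compensating for the 12 mm mouth offset.

```bash
python3 -m crank '[{"offset":[-0.0004,0.00006,0],"spin":0},{"offset":[0,0,-0.0004],"spin":-0.035},{"offset":[0,0,0],"spin":0}]' | grep -E "pos|force"
python3 -m crank '[{"offset":[0,0,-0.0004],"spin":-0.035},{"offset":[0,0,0],"spin":0}]' | grep -E "pos|force";python3 rel.py
python3 -m crank '[{"offset":[0,0,-0.0004],"spin":-0.035},{"offset":[0,0,0],"spin":0}]' | grep -E "pos|force";python3 rel.py
```

```text
position: [0.5014, -0.167, 0.3094]
force: [-0.6, -0.3, 2.6]
position: [0.5015, -0.1674, 0.3094]
force: [-0.1, 1.5, 2.7]
t 12.4 pos [ 0.5015 -0.1674  0.3094] F [-0.1  1.5  2.7] M [ 0.33 -0.16 -0.02] h -3.46 need tool(mm) [ 0.07  0.51 -0.22] down-n per mm [ 0.988 -0.149 -0.042] axis err 2.67 yaw 92.59 O [ 0.5134 -0.1669  0.0571]
position: [0.5016, -0.1677, 0.3093]
force: [0.5, 1.4, 3.5]
t 12.6 pos [ 0.5016 -0.1677  0.3093] F [0.5 1.4 3.5] M [ 0.41 -0.29 -0.  ] h -3.52 need tool(mm) [ 0.08  0.63 -0.26] down-n per mm [ 0.988 -0.148 -0.048] axis err 2.91 yaw 94.57 O [ 0.5135 -0.1668  0.0571]
```

```bash
python3 -m crank '[{"offset":[0,0,0.0005],"spin":0},{"offset":[0,0,0],"spin":0}]' | grep -E "pos|force"
python3 -m crank '[{"offset":[0,-0.0005,0],"spin":0},{"offset":[0,0,0],"spin":0}]' | grep -E "pos|force"
python3 -m crank '[{"offset":[0,-0.0005,0],"spin":0},{"offset":[0,0,0],"spin":0}]' | grep -E "pos|force";python3 rel.py
```

```text
position: [0.5016, -0.1674, 0.3094]
force: [1.4, 0.8, 3.7]
position: [0.5019, -0.1674, 0.3093]
force: [0.8, -0.6, 3.9]
position: [0.5022, -0.1674, 0.3092]
force: [-0.6, -1.2, 4.2]
t 13.2 pos [ 0.5022 -0.1674  0.3092] F [-0.6 -1.2  4.2] M [-0.02 -0.09 -0.05] h -3.64 need tool(mm) [ 0.1   0.81 -0.53] down-n per mm [ 0.988 -0.149 -0.048] axis err 2.93 yaw 94.66 O [ 0.5137 -0.1665  0.057 ]
```

```bash
python3 - <<'E'
from h import *
import pickle, fit as F
ps=pickle.load(open("scene.pkl","rb"))[0]; pt=pickle.load(open("top.pkl","rb"))[0]
from scipy.optimize import differential_evolution
# parametric appearance: top, sideA, sideB(luminance), washer disc, ledge bg ; fit by rendering supersampled
def run(p,c0,T0,half=11,ss=6):
    u0,v0=int(c0[0])-half,int(c0[1])-half; w=2*half
    I=p["pixels"][v0:v0+w,u0:u0+w].astype(float)
    def render_masks(q):
        T=T0+np.r_[q[0]*F.bx+q[1]*F.by]; psi=q[2]
        C=F.corners(T,psi,-.0008,-.012); uv=((proj(p,C)-[u0,v0]+.5)*ss)
        th=np.linspace(0,2*np.pi,40); W=np.array([T-.0135*F.n+q[3]*(np.cos(t)*F.bx+np.sin(t)*F.by) for t in th])
        wuv=((proj(p,W)-[u0,v0]+.5)*ss)
        lab=np.zeros((w*ss,w*ss),np.uint8)
        cv2.fillPoly(lab,[wuv.astype(np.int32)],1)
        M=p["world_to_cam"];cam=-M[:3,:3].T@M[:3,3]
        for i in range(4):
            j=(i+1)%4; a=(C[i]+C[j]+C[i+4]+C[j+4])/4; nrm=a-(T-.0064*F.n)
            if nrm@(cam-a)>0: cv2.fillPoly(lab,[uv[[i,j,j+4,i+4]].astype(np.int32)],3+i)
        cv2.fillPoly(lab,[uv[:4].astype(np.int32)],2)
        A=[]
        for l in range(7):
            m=(lab==l).astype(float)
            if m.sum()==0: continue
            m=cv2.GaussianBlur(m,(0,0),ss*.6); A.append(cv2.resize(m,(w,w),interpolation=cv2.INTER_AREA).ravel())
        yy,xx=np.mgrid[:w,:w]; 
        return np.array(A).T
    yy,xx=np.mgrid[:w,:w]; wt=(np.hypot(xx-half,yy-half)<half-2).ravel()
    def sc(q):
        A=render_masks(q)[wt]; Y=I.reshape(-1,3)[wt]
        x,_,_,_=np.linalg.lstsq(A,Y,rcond=None); return ((A@x-Y)**2).mean()
    best=[]
    for a in np.arange(-45,45,5):
        r=differential_evolution(lambda z:sc([z[0],z[1],np.radians(a),z[2]]),[(-.004,.004),(-.004,.004),(.010,.014)],seed=0,maxiter=12,popsize=6,polish=False)
        best.append((round(r.fun,1),a,(T0+r.x[0]*F.bx+r.x[1]*F.by).round(4),r.x[2].round(4)))
    return best
for nm,p,c,T in(("scene",ps,(369,305),[.511,-.1662,.0595]),("top",pt,(386,281),[.5145,-.167,.0595])):
    b=run(p,c,np.array(T)); print(nm); [print(x) for x in sorted(b,key=lambda t:t[0])[:7]]
E
```

```text
scene
(np.float64(350.5), np.int64(15), array([ 0.5102, -0.1661,  0.0594]), np.float64(0.0133))
(np.float64(359.3), np.int64(20), array([ 0.5102, -0.1658,  0.0594]), np.float64(0.0132))
(np.float64(368.8), np.int64(10), array([ 0.5105, -0.166 ,  0.0594]), np.float64(0.0133))
(np.float64(405.4), np.int64(25), array([ 0.5101, -0.1658,  0.0593]), np.float64(0.0129))
(np.float64(418.0), np.int64(5), array([ 0.5101, -0.1659,  0.0593]), np.float64(0.0129))
(np.float64(469.4), np.int64(0), array([ 0.5104, -0.166 ,  0.0594]), np.float64(0.0133))
(np.float64(472.2), np.int64(30), array([ 0.5102, -0.1658,  0.0594]), np.float64(0.0133))
top
(np.float64(28.5), np.int64(15), array([ 0.5141, -0.1653,  0.0594]), np.float64(0.0119))
(np.float64(29.0), np.int64(10), array([ 0.5142, -0.1653,  0.0594]), np.float64(0.0121))
(np.float64(29.1), np.int64(20), array([ 0.5141, -0.1651,  0.0594]), np.float64(0.0121))
(np.float64(30.9), np.int64(25), array([ 0.5142, -0.165 ,  0.0594]), np.float64(0.0122))
(np.float64(31.2), np.int64(5), array([ 0.5141, -0.1651,  0.0594]), np.float64(0.012))
(np.float64(33.6), np.int64(0), array([ 0.5144, -0.1651,  0.0594]), np.float64(0.0124))
(np.float64(33.7), np.int64(30), array([ 0.5141, -0.1651,  0.0594]), np.float64(0.0124))
```

```bash
sed -i 's/\.5124,-\.167,\.0605/.5120,-.1660,.0594/' rel.py; python3 -m crank '[{"offset":[-0.0008,0,0],"spin":0},{"offset":[0,0.0010,0.0004],"spin":0.02},{"offset":[0,0.0006,0.0004],"spin":0.024},{"offset":[0,0,0],"spin":0},{"offset":[0,0,0],"spin":0}]' | grep -E "pos|force";python3 rel.py
python3 -m crank '[{"offset":[0.0006,-0.0001,0],"spin":0},{"offset":[0,0,0],"spin":0}]' | grep -E "pos|force";python3 rel.py
```

```text
position: [0.5006, -0.1664, 0.3097]
force: [1.0, 0.2, -1.6]
t 13.7 pos [ 0.5006 -0.1664  0.3097] F [ 1.   0.2 -1.6] M [ 0.05 -0.39 -0.02] h -1.93 need tool(mm) [-0.04 -0.18 -0.22] down-n per mm [ 0.988 -0.151 -0.042] axis err 2.68 yaw 92.13 O [ 0.5121 -0.1659  0.0575]
position: [0.5007, -0.1665, 0.3094]
force: [1.4, 0.8, -0.3]
t 13.9 pos [ 0.5007 -0.1665  0.3094] F [ 1.4  0.8 -0.3] M [ 0.18 -0.34  0.02] h -2.26 need tool(mm) [-0.02 -0.11 -0.12] down-n per mm [ 0.988 -0.151 -0.042] axis err 2.66 yaw 92.13 O [ 0.5122 -0.166   0.0572]
```

```bash
python3 -m crank '[{"offset":[0.0005,-0.0001,0],"spin":0},{"offset":[0,0,0],"spin":0}]' | grep -E "pos|force";python3 rel.py
python3 -m crank '[{"offset":[0.0004,-0.0001,0],"spin":0},{"offset":[0,0,0],"spin":0}]' | grep -E "pos|force";python3 rel.py
```

```text
position: [0.5008, -0.1665, 0.309]
force: [1.2, 1.1, 0.6]
t 14.1 pos [ 0.5008 -0.1665  0.309 ] F [1.2 1.1 0.6] M [ 0.23 -0.32 -0.01] h -2.65 need tool(mm) [ 0.    0.03 -0.06] down-n per mm [ 0.988 -0.151 -0.041] axis err 2.65 yaw 92.13 O [ 0.5124 -0.166   0.0568]
position: [0.5009, -0.1665, 0.3087]
force: [0.2, 0.8, 2.7]
t 14.3 pos [ 0.5009 -0.1665  0.3087] F [0.2 0.8 2.7] M [ 0.28 -0.32  0.06] h -3.02 need tool(mm) [ 0.02  0.14 -0.06] down-n per mm [ 0.988 -0.151 -0.041] axis err 2.64 yaw 92.13 O [ 0.5126 -0.166   0.0564]
```

```bash
python3 -m crank '[{"offset":[0,-0.0004,0.0003],"spin":0},{"offset":[0,0,0],"spin":0}]' | grep -E "pos|force";python3 rel.py
python3 -m crank '[{"offset":[0,0,0],"spin":-0.02},{"offset":[0,0,-0.0002],"spin":0}]' | grep -E "pos|force";python3 rel.py
python3 -m crank '[{"offset":[0,0,0.0002],"spin":0.03},{"offset":[0,0,0.0002],"spin":0.03},{"offset":[0,0,0],"spin":0}]' | grep -E "pos|force";python3 rel.py
```

```text
position: [0.5013, -0.1662, 0.3085]
force: [1.9, 0.6, 3.0]
t 14.5 pos [ 0.5013 -0.1662  0.3085] F [1.9 0.6 3. ] M [ 0.09 -0.22  0.02] h -3.24 need tool(mm) [ 0.05  0.37 -0.26] down-n per mm [ 0.988 -0.151 -0.041] axis err 2.64 yaw 92.14 O [ 0.5129 -0.1658  0.0563]
position: [0.5013, -0.1664, 0.3082]
force: [1.8, 1.2, -0.1]
t 14.7 pos [ 0.5013 -0.1664  0.3082] F [ 1.8  1.2 -0.1] M [ 0.15 -0.35  0.04] h -3.48 need tool(mm) [ 0.05  0.41 -0.35] down-n per mm [ 0.988 -0.15  -0.044] axis err 2.79 yaw 93.31 O [ 0.5129 -0.1657  0.056 ]
position: [0.5013, -0.1657, 0.3082]
force: [2.2, 2.0, -0.9]
t 15.0 pos [ 0.5013 -0.1657  0.3082] F [ 2.2  2.  -0.9] M [ 0.52 -0.56  0.05] h -3.49 need tool(mm) [ 0.05  0.49 -0.6 ] down-n per mm [ 0.988 -0.152 -0.036] axis err 2.42 yaw 89.83 O [ 0.513  -0.1655  0.056 ]
```

```bash
python3 -m crank '[{"offset":[0,-0.0005,0.0002],"spin":-0.02},{"offset":[0.0005,0,0],"spin":0},{"offset":[0,0,0],"spin":0}]' | grep -E "pos|force";python3 rel.py
python3 -m crank '[{"offset":[0.0006,-0.0001,0],"spin":0},{"offset":[0,0,0],"spin":0}]' | grep -E "pos|force";python3 rel.py
```

```text
position: [0.5017, -0.1658, 0.308]
force: [0.5, 1.5, 0.4]
t 15.3 pos [ 0.5017 -0.1658  0.308 ] F [0.5 1.5 0.4] M [ 0.31 -0.28 -0.01] h -3.77 need tool(mm) [ 0.07  0.63 -0.62] down-n per mm [ 0.988 -0.152 -0.039] axis err 2.54 yaw 91.0 O [ 0.5132 -0.1655  0.0557]
position: [0.5018, -0.1657, 0.3073]
force: [1.4, 1.8, 0.7]
t 15.5 pos [ 0.5018 -0.1657  0.3073] F [1.4 1.8 0.7] M [ 0.46 -0.37  0.05] h -4.53 need tool(mm) [ 0.09  0.74 -0.69] down-n per mm [ 0.988 -0.152 -0.039] axis err 2.53 yaw 90.98 O [ 0.5134 -0.1655  0.055 ]
```

```bash
python3 -m crank '[{"offset":[0.0006,-0.0003,0.0003],"spin":0},{"offset":[0,0,0],"spin":0}]' | grep -E "pos|force";python3 rel.py
python3 -m crank '[{"offset":[0.0006,-0.0002,0.0002],"spin":0},{"offset":[0,0,0],"spin":0}]' | grep -E "pos|force";python3 rel.py
```

```text
position: [0.5021, -0.1654, 0.3066]
force: [1.1, 0.6, -0.2]
t 15.7 pos [ 0.5021 -0.1654  0.3066] F [ 1.1  0.6 -0.2] M [ 0.43 -0.4   0.05] h -5.24 need tool(mm) [ 0.1   0.88 -1.02] down-n per mm [ 0.988 -0.152 -0.039] axis err 2.53 yaw 90.99 O [ 0.5137 -0.1652  0.0543]
position: [0.5023, -0.1652, 0.3059]
force: [0.9, 1.2, 0.2]
t 15.9 pos [ 0.5023 -0.1652  0.3059] F [0.9 1.2 0.2] M [ 0.34 -0.33  0.03] h -5.87 need tool(mm) [ 0.1   0.94 -1.17] down-n per mm [ 0.988 -0.152 -0.038] axis err 2.53 yaw 90.99 O [ 0.5138 -0.165   0.0537]
```

It is dropping over with under 2 N. I'll keep easing down along the axis.

```bash
python3 -m crank '[{"offset":[0.0008,-0.0002,0.0001],"spin":0},{"offset":[0,0,0],"spin":0}]' | grep -E "force";python3 rel.py
python3 -m crank '[{"offset":[0.0008,-0.0002,0.0001],"spin":0},{"offset":[0,0,0],"spin":0}]' | grep -E "force";python3 rel.py
python3 -m crank '[{"offset":[0.0008,-0.0002,0.0001],"spin":0},{"offset":[0,0,0],"spin":0}]' | grep -E "force";python3 rel.py
```

```text
force: [1.0, 1.8, -0.5]
t 16.1 pos [ 0.5025 -0.1652  0.3052] F [ 1.   1.8 -0.5] M [ 0.35 -0.29  0.04] h -6.61 need tool(mm) [ 0.11  1.04 -1.22] down-n per mm [ 0.988 -0.152 -0.038] axis err 2.53 yaw 90.99 O [ 0.514 -0.165  0.053]
force: [0.5, 0.7, 0.4]
t 16.3 pos [ 0.5027 -0.1651  0.3045] F [0.5 0.7 0.4] M [ 0.23 -0.22 -0.  ] h -7.39 need tool(mm) [ 0.12  1.09 -1.32] down-n per mm [ 0.988 -0.152 -0.038] axis err 2.53 yaw 90.99 O [ 0.5142 -0.1649  0.0522]
force: [-0.2, -0.4, 1.1]
t 16.5 pos [ 0.5028 -0.165   0.3037] F [-0.2 -0.4  1.1] M [ 0.07 -0.09 -0.  ] h -8.17 need tool(mm) [ 0.13  1.16 -1.38] down-n per mm [ 0.988 -0.152 -0.038] axis err 2.52 yaw 91.0 O [ 0.5144 -0.1649  0.0515]
```

```bash
python3 -m crank '[{"offset":[0.0008,-0.00013,-0.00003],"spin":0},{"offset":[0,0,0],"spin":0}]' | grep -E "force";python3 rel.py
python3 -m crank '[{"offset":[0.0008,-0.00013,-0.00003],"spin":0},{"offset":[0,0,0],"spin":0}]' | grep -E "force";python3 rel.py
python3 -m crank '[{"offset":[0.0008,-0.00013,-0.00003],"spin":0},{"offset":[0,0,0],"spin":0}]' | grep -E "force";python3 rel.py
```

```text
force: [-0.4, 1.4, 0.2]
t 16.7 pos [ 0.503  -0.165   0.3029] F [-0.4  1.4  0.2] M [ 0.13 -0.06  0.02] h -8.94 need tool(mm) [ 0.13  1.21 -1.42] down-n per mm [ 0.988 -0.152 -0.038] axis err 2.52 yaw 90.99 O [ 0.5145 -0.1649  0.0507]
force: [-0.6, -0.4, 2.2]
t 16.9 pos [ 0.5031 -0.1651  0.3021] F [-0.6 -0.4  2.2] M [0.1  0.04 0.09] h -9.76 need tool(mm) [ 0.13  1.23 -1.43] down-n per mm [ 0.988 -0.152 -0.038] axis err 2.52 yaw 90.99 O [ 0.5147 -0.1649  0.0499]
force: [-0.5, 1.1, 2.7]
t 17.1 pos [ 0.5033 -0.1651  0.3014] F [-0.5  1.1  2.7] M [0.09 0.1  0.04] h -10.55 need tool(mm) [ 0.14  1.26 -1.46] down-n per mm [ 0.988 -0.152 -0.038] axis err 2.52 yaw 90.99 O [ 0.5148 -0.1649  0.0491]
```

```bash
python3 -m crank '[{"offset":[0.0006,0,0],"spin":0},{"offset":[0,0,0],"spin":0}]' | grep -E "force";python3 rel.py
python3 -m crank '[{"offset":[0.0005,0,0],"spin":0},{"offset":[0,0,0],"spin":0}]' | grep -E "force";python3 rel.py
python3 pic.py c 7.5
```

```text
force: [-0.3, -0.0, 2.2]
t 17.3 pos [ 0.5033 -0.1651  0.3008] F [-0.3 -0.   2.2] M [0.06 0.1  0.04] h -11.14 need tool(mm) [ 0.14  1.26 -1.47] down-n per mm [ 0.988 -0.152 -0.038] axis err 2.51 yaw 90.99 O [ 0.5149 -0.1649  0.0485]
force: [-0.6, 0.4, 2.5]
t 17.5 pos [ 0.5033 -0.1651  0.3003] F [-0.6  0.4  2.5] M [0.04 0.06 0.03] h -11.63 need tool(mm) [ 0.13  1.24 -1.5 ] down-n per mm [ 0.988 -0.152 -0.038] axis err 2.51 yaw 90.99 O [ 0.515  -0.1649  0.048 ]
```

View pics/pc.png

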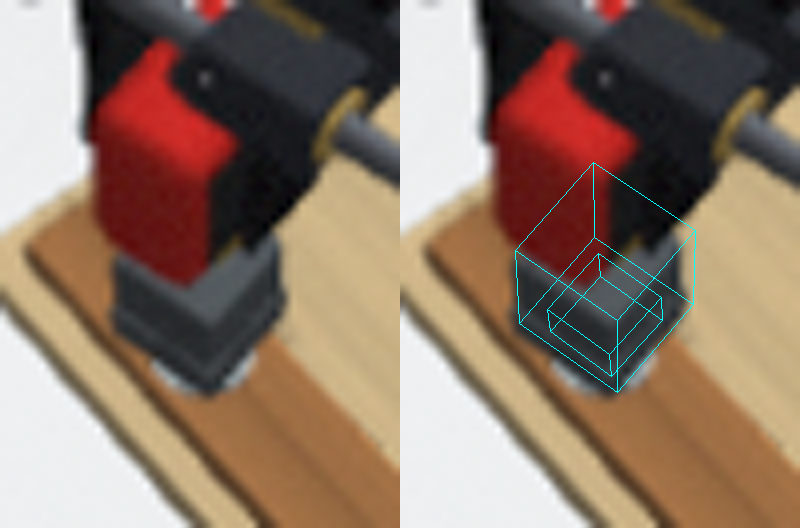

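```bash
python3 -m crank '[{"offset":[0.0005,0,0],"spin":0},{"offset":[0,0,0],"spin":0}]' | grep -E "force|posi"
python3 -m crank '[{"offset":[0.0005,0,0],"spin":0},{"offset":[0,0,0],"spin":0}]' | grep -E "force|posi"
python3 -m crank '[{"offset":[0.0005,0,0],"spin":0},{"offset":[0,0,0],"spin":0}]' | grep -E "force|posi"
```

```text
position: [0.5034, -0.1651, 0.2998]
force: [-0.3, 1.0, 4.1]
position: [0.5034, -0.1651, 0.2996]
force: [-1.2, 0.1, 6.4]
position: [0.5034, -0.1651, 0.2995]
force: [-2.1, 0.6, 9.1]
```

```bash
python3 -m crank '[{"offset":[-0.0006,0,0],"spin":0},{"offset":[0,0,0],"spin":0}]' | grep -E "force|posi"
python3 -m crank '[{"offset":[0,0,0],"spin":0},{"offset":[0,0,0],"spin":0},{"offset":[0,0,0],"spin":0},{"offset":[0,0,0],"spin":0}]' 0.045| grep -E "force|posi|open"
python3 rel.py; python3 pic.py d 7.5
```

```text
position: [0.5034, -0.1651, 0.2996]
force: [-1.4, 1.3, 6.3]
position: [0.5032, -0.165, 0.2989]
force: [-0.5, -0.9, -0.2]
opening: 0.504
t 18.75 pos [ 0.5032 -0.165   0.2989] F [-0.5 -0.9 -0.2] M [ 0.03  0.02 -0.  ] h -12.91 need tool(mm) [ 0.05  0.75 -1.74] down-n per mm [ 0.988 -0.152 -0.039] axis err 2.56 yaw 90.98 O [ 0.5147 -0.1647  0.0467]
```

View pics/pd.png

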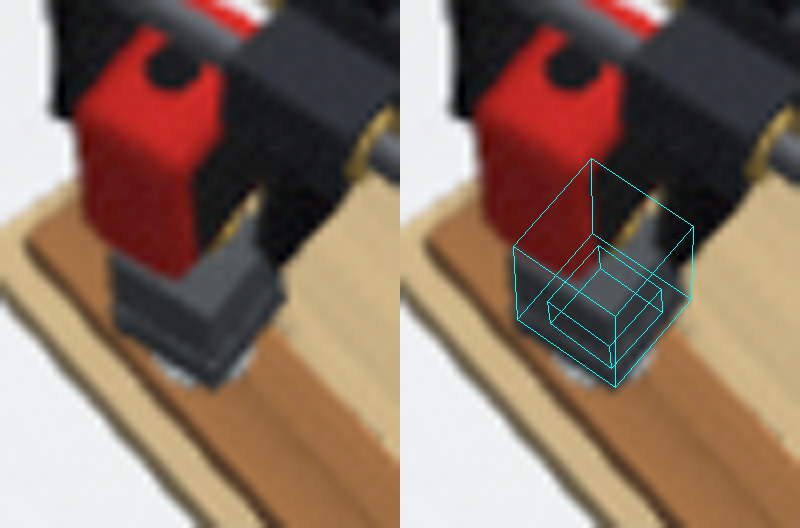

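```bash
cat > pose.py <<'E'
from drv import *
import fit as F, sys
from scipy.optimize import least_squares
from scipy.spatial.transform import Rotation as Ro
def pose(p,yaw0,O0,verbose=True):
    im=p["pixels"].astype(int); sat=im.max(2)-im.min(2)
    c0=proj(p,O0+.06*F.n)[0].astype(int)
    win=np.zeros((480,640),bool); win[c0[1]-40:c0[1]+40,c0[0]-35:c0[0]+35]=1
    red=win&(im[...,2]>70)&(im[...,2]>2.2*im[...,1])&(im[...,2]>2*im[...,0])
    red=cv2.erode(red.astype(np.uint8),np.ones((3,3)))>0
    # orientation basis at yaw0 about n
    x=np.cos(yaw0)*F.bx+np.sin(yaw0)*F.by; R0=np.c_[x,np.cross(F.n,x),F.n]
    c=proj(p,[O0+R0@np.array([a*.014,b*.014,h]) for h in(.003,.031) for a in(1,-1) for b in(1,-1)])
    a=np.zeros((480,640),np.uint8); cv2.fillConvexPoly(a,cv2.convexHull(c.astype(np.float32)).astype(np.int32),1)
    so=cv2.erode(((a>0)&(sat<30)&(im.max(2)<130)).astype(np.uint8),np.ones((3,3)))>0
    A=cloud(p,red);B=cloud(p,so)
    A=A[np.linalg.norm(A-(O0+.08*F.n),axis=1)<.05]; B=B[np.linalg.norm(B-(O0+.017*F.n),axis=1)<.03]
    def sd(L,h):
        e=np.abs(L)-h; return np.linalg.norm(np.maximum(e,0),axis=1)+np.minimum(e.max(1),0)
    def res(q):
        R=R0@Ro.from_rotvec(q[3:]).as_matrix(); O=O0+q[:3]
        a=(A-O)@R-[0,0,.080]; b=(B-O)@R-[0,0,.017]
        return np.r_[sd(a,[.014,.022,.026]),sd(b,[.014,.014,.017])]/.0015
    r=least_squares(res,np.zeros(6),loss="soft_l1"); cov=np.linalg.inv(r.jac.T@r.jac)
    R=R0@Ro.from_rotvec(r.x[3:]).as_matrix(); z=R[:,2]; O=O0+r.x[:3]
    if verbose: print("n",len(A),len(B),"O",O.round(4),"h vs T",((O-np.array([.5120,-.1660,.0594]))@F.n*1e3).round(1),"tilt along board x,y from screw axis(deg)",np.degrees([z@F.bx,z@F.by]).round(1),"+-",np.degrees(np.sqrt(np.diag(cov))[3:]).round(1),"yaw(board)",np.degrees(np.arctan2(R[:,0]@F.by,R[:,0]@F.bx)).round(1),"rms",np.sqrt(np.mean(r.fun**2)).round(2))
    return O,R
if __name__=="__main__":
    for t in sys.argv[2:]:
        s,p=pickle.load(open(f"p{t}.pkl","rb")); pose(p,np.radians(float(sys.argv[1])),np.array([.5138,-.166,.0475]))
E
python3 pose.py 104 b c d
```

```text
n 249 145 O [ 0.5101 -0.1667  0.0565] h vs T -2.6 tilt along board x,y from screw axis(deg) [ 1.9 -0.4] +- [0.2 0.3 0.9] yaw(board) 101.7 rms 0.59
n 252 168 O [ 0.5122 -0.165   0.0479] h vs T -11.4 tilt along board x,y from screw axis(deg) [ 1.6 -0.6] +- [0.2 0.3 1. ] yaw(board) 104.0 rms 0.59
n 263 166 O [ 0.5123 -0.1654  0.0473] h vs T -11.9 tilt along board x,y from screw axis(deg) [-0.4  1.5] +- [0.2 0.3 0.9] yaw(board) 107.3 rms 0.58
```

The pose fit puts the driver home: mouth 11.9 mm below the head top, axis within about 1.5° of the screw, standing free. For the turn I'll cage the handle loosely so that it stays in line with the screw. First I need to work out the centring.

```bash
cat > ctr.py <<'E'
from pose import *
def handle_at(O,R,zz):  # axis point at scene height zz
    return O+R[:,2]*((zz-O[2])/R[2,2])
if __name__=="__main__":
    sc,pc=pickle.load(open("pc.pkl","rb")); sd,pd=pickle.load(open("pd.pkl","rb"))
    a=handle_at(*pose(pc,np.radians(104),np.array([.5138,-.166,.0475]),0),sc["position"][2]-.164)
    bias=a-(sc["position"]+.164*sc["tcp_rot"][:,0]); print("bias",bias.round(4))
    b=handle_at(*pose(pd,np.radians(104),np.array([.5138,-.166,.0475]),0),sd["position"][2]-.164)
    need=b-bias-(sd["position"]+.164*sd["tcp_rot"][:,0]); print("need world mm",(need*1e3).round(2),"tool",(sd["tcp_rot"].T@need*1e3).round(2))
E
python3 ctr.py
```

```text
bias [-0.0025  0.0018 -0.    ]
need world mm [-1.79  3.38 -0.  ] tool [0.   1.73 3.41]
```

```bash
python3 -m crank '[{"offset":[-0.002,0.0020,0.0034],"spin":0},{"offset":[0,0,0],"spin":0},{"offset":[0,0,0],"spin":0}]' | grep -E "force|posi|open"
python3 -m crank '[{"offset":[0,0,0],"spin":0},{"offset":[0,0,0],"spin":0},{"offset":[0,0,0],"spin":0}]' 0.036| grep -E "force|posi|open"
python3 -m crank '[{"offset":[0,0,0],"spin":0.08},{"offset":[0,0,0],"spin":0.08},{"offset":[0,0,0],"spin":0.08},{"offset":[0,0,0],"spin":0}]' | grep -E "force|posi|open"
python3 rel.py; python3 pic.py e 7.5; python3 pose.py 104 e
```

```text
position: [0.5012, -0.1615, 0.3015]
force: [-0.5, 0.2, 0.5]
opening: 0.517
position: [0.5013, -0.1617, 0.3013]
force: [-0.1, 0.8, -0.1]
opening: 0.422
position: [0.5013, -0.1617, 0.3013]
force: [0.4, 0.1, 0.2]
opening: 0.416
t 19.8 pos [ 0.5013 -0.1617  0.3013] F [0.4 0.1 0.2] M [0.02 0.03 0.02] h -10.21 need tool(mm) [-0.22 -1.37 -1.81] down-n per mm [ 0.988 -0.156 -0.001] axis err 1.5 yaw 77.24 O [ 0.5126 -0.1643  0.0491]
n 187 173 O [ 0.5124 -0.1654  0.0473] h vs T -12.0 tilt along board x,y from screw axis(deg) [-0.3  1.5] +- [0.2 0.4 1. ] yaw(board) 106.7 rms 0.61
```

View pics/pe.png

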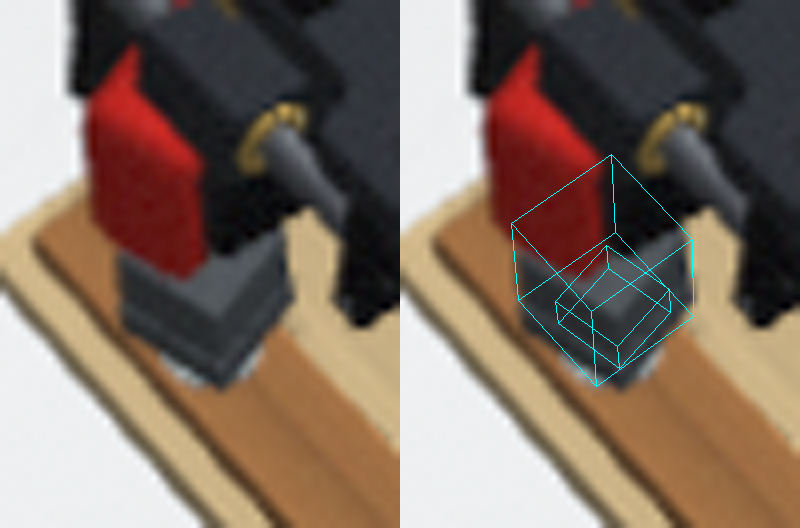

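```bash
python3 -m crank '[{"offset":[0,0,0],"spin":0.06},{"offset":[0,0,0],"spin":0.06},{"offset":[0,0,0],"spin":0.06},{"offset":[0,0,0],"spin":0}]' | grep -E "force|posi|open"
python3 rel.py; python3 pic.py f 7.5; python3 pose.py 104 f
python3 -m crank '[{"offset":[0,0,0],"spin":0.06},{"offset":[0,0,0],"spin":0.06},{"offset":[0,0,0],"spin":0.06},{"offset":[0,0,0],"spin":0}]' | grep -E "force|posi|open"
python3 rel.py; python3 pic.py g 7.5; python3 pose.py 94 g
```

```text
position: [0.5014, -0.1618, 0.3014]
force: [0.4, -0.0, 0.1]
opening: 0.419
t 20.25 pos [ 0.5014 -0.1618  0.3014] F [ 0.4 -0.   0.1] M [-0.05 -0.11  0.06] h -10.11 need tool(mm) [-0.19 -1.16  0.53] down-n per mm [ 0.988 -0.153  0.027] axis err 2.03 yaw 67.03 O [ 0.5123 -0.1664  0.0492]
n 118 146 O [ 0.5122 -0.1651  0.0473] h vs T -11.9 tilt along board x,y from screw axis(deg) [0.2 1.7] +- [0.2 0.5 1.3] yaw(board) 101.1 rms 0.52
position: [0.5014, -0.1617, 0.3015]
force: [0.8, 0.2, 0.5]
opening: 0.415
t 20.7 pos [ 0.5014 -0.1617  0.3015] F [0.8 0.2 0.5] M [ 0.07 -0.19  0.06] h -9.99 need tool(mm) [-0.28 -0.88  2.69] down-n per mm [ 0.988 -0.146  0.054] axis err 3.2 yaw 56.72 O [ 0.5113 -0.1681  0.0493]
n 41 52 O [ 0.5114 -0.1641  0.0537] h vs T -5.5 tilt along board x,y from screw axis(deg) [0.5 0.3] +- [0.4 3.2 2. ] yaw(board) 93.9 rms 0.41
```

```bash
python3 -m crank '[{"offset":[0,0,0],"spin":0.06},{"offset":[0,0,0],"spin":0.06},{"offset":[0,0,0],"spin":0.06},{"offset":[0,0,0],"spin":0.06},{"offset":[0,0,0],"spin":0.06},{"offset":[0,0,0],"spin":0}]' | grep -E "force|posi|open"
python3 rel.py; python3 pic.py h 7.5
python3 -m crank '[{"offset":[0,0,0],"spin":0.06},{"offset":[0,0,0],"spin":0.06},{"offset":[0.0005,0,0],"spin":0.06},{"offset":[0,0,0],"spin":0.06},{"offset":[0,0,0],"spin":0.06},{"offset":[0,0,0],"spin":0}]' | grep -E "force|posi|open"
python3 rel.py; python3 pic.py i 7.5; python3 pose.py 60 i
```

```text
position: [0.5016, -0.1617, 0.3015]
force: [1.0, 0.8, 0.5]
opening: 0.414
t 21.35 pos [ 0.5016 -0.1617  0.3015] F [1.  0.8 0.5] M [ 0.16 -0.36  0.12] h -9.75 need tool(mm) [-0.49  0.65  5.99] down-n per mm [ 0.988 -0.124  0.094] axis err 5.4 yaw 39.52 O [ 0.5093 -0.1707  0.0493]
position: [0.5017, -0.1619, 0.3012]
force: [0.9, 0.2, 1.7]
opening: 0.414
t 22.0 pos [ 0.5017 -0.1619  0.3012] F [0.9 0.2 1.7] M [ 0.06 -0.45  0.11] h -9.7 need tool(mm) [-0.84  3.34  8.93] down-n per mm [ 0.988 -0.09   0.126] axis err 7.61 yaw 22.35 O [ 0.5065 -0.1728  0.049 ]
n 0 52 O [ 0.5153 -0.1679  0.0516] h vs T -8.2 tilt along board x,y from screw axis(deg) [-3.  1.] +- [9.9 2.6 2.5] yaw(board) 55.2 rms 0.42
```

View pics/pi.png

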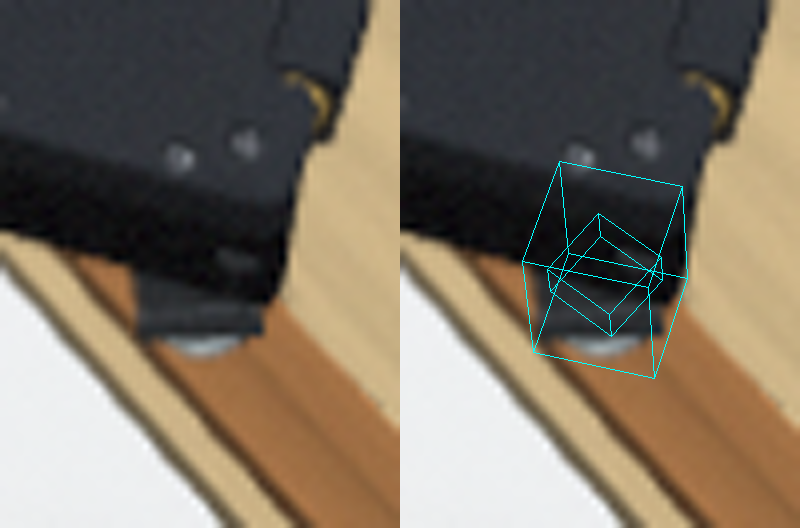

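```bash
python3 -m crank '[{"offset":[0,-0.0002,0.0006],"spin":0.06},{"offset":[0,0,0],"spin":0.06},{"offset":[0.0003,0,0],"spin":0.06},{"offset":[0,0,0],"spin":0.06},{"offset":[0,0,0],"spin":0.06},{"offset":[0,0,0],"spin":0}]' | grep -E "force|posi|open"
python3 rel.py; python3 pic.py j 7.5
python3 -m crank '[{"offset":[0,0,0],"spin":0.06},{"offset":[0,0,0],"spin":0.06},{"offset":[0.0003,0,0],"spin":0.06},{"offset":[0,0,0],"spin":0.06},{"offset":[0,0,0],"spin":0}]' | grep -E "force|posi|open"
python3 rel.py; python3 pic.py k 7.5; python3 pose.py 24 k
```

```text
position: [0.502, -0.1619, 0.3008]
force: [1.0, 0.1, 2.5]
opening: 0.416
t 22.65 pos [ 0.502  -0.1619  0.3008] F [1.  0.1 2.5] M [-0.11 -0.26  0.1 ] h -9.61 need tool(mm) [-1.31  6.37 10.83] down-n per mm [ 0.988 -0.048  0.148] axis err 9.7 yaw 5.17 O [ 0.5033 -0.1737  0.0486]
position: [0.5019, -0.1618, 0.3005]
force: [0.3, -1.6, 4.0]
opening: 0.415
t 23.2 pos [ 0.5019 -0.1618  0.3005] F [ 0.3 -1.6  4. ] M [-0.18 -0.08  0.1 ] h -9.49 need tool(mm) [-1.8   8.99 12.08] down-n per mm [ 0.988 -0.012  0.156] axis err 11.23 yaw -8.58 O [ 0.5002 -0.1734  0.0482]
n 124 180 O [ 0.512  -0.1653  0.0461] h vs T -13.1 tilt along board x,y from screw axis(deg) [2.  2.2] +- [0.2 0.4 1. ] yaw(board) 19.8 rms 0.53
```

View pics/pk.png

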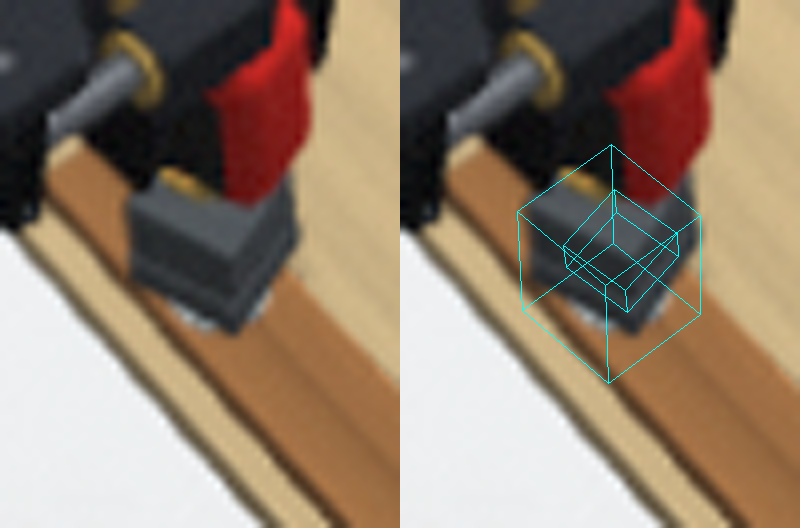

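```bash
python3 -m crank '[{"offset":[-0.0006,-0.0004,-0.0008],"spin":0},{"offset":[0,0,0],"spin":0.05},{"offset":[0,0,0],"spin":0.05},{"offset":[0,0,0],"spin":0.06},{"offset":[0,0,0],"spin":0}]' | grep -E "force|posi|open"
python3 rel.py; python3 pic.py l 7.5; python3 pose.py 12 l
```

```text
position: [0.501, -0.1619, 0.3005]
force: [1.1, -0.5, 0.7]
opening: 0.418
t 23.75 pos [ 0.501  -0.1619  0.3005] F [ 1.1 -0.5  0.7] M [-0.21 -0.27  0.13] h -9.0 need tool(mm) [-2.23 11.24 13.2 ] down-n per mm [0.988 0.013 0.156] axis err 12.16 yaw -17.8 O [ 0.4974 -0.173   0.0483]
n 203 167 O [ 0.5118 -0.1649  0.0458] h vs T -13.3 tilt along board x,y from screw axis(deg) [2.1 1.7] +- [0.2 0.4 1. ] yaw(board) 9.3 rms 0.59
```

The driver has turned about 92° (board yaw 101 to 9), and the head has sunk about 1.3 mm, as expected. Now I'll unload, open and rise clear.

```bash
python3 -m crank '[{"offset":[0,0,0],"spin":-0.06},{"offset":[0,0,0],"spin":-0.06},{"offset":[0,0,0],"spin":-0.06},{"offset":[0,0,0],"spin":-0.06},{"offset":[0,0,0],"spin":-0.06},{"offset":[0,0,0],"spin":0}]' | grep -E "force|posi|open"
python3 rel.py;python3 pic.py m 7.5; python3 pose.py 12 m
python3 -m crank '[{"offset":[0,0,0],"spin":0},{"offset":[0,0,0],"spin":0},{"offset":[0,0,0],"spin":0},{"offset":[0,0,0],"spin":0},{"offset":[0,0,0],"spin":0}]' 0.065 | grep -E "force|posi|open"
python3 pic.py n 7.5; python3 pose.py 12 n
```

```text
position: [0.5003, -0.1615, 0.3003]
force: [-0.6, -0.4, 0.1]
opening: 0.414
t 24.4 pos [ 0.5003 -0.1615  0.3003] F [-0.6 -0.4  0.1] M [-0.06  0.06  0.01] h -9.52 need tool(mm) [-1.94  6.59 13.82] down-n per mm [ 0.987 -0.036  0.155] axis err 10.45 yaw -0.61 O [ 0.4996 -0.1728  0.0481]
n 108 156 O [ 0.5118 -0.1647  0.046 ] h vs T -13.1 tilt along board x,y from screw axis(deg) [1.8 0.5] +- [0.2 0.5 1.1] yaw(board) 10.7 rms 0.49
position: [0.501, -0.1619, 0.3009]
force: [-0.1, 1.3, -0.7]
opening: 0.72
n 120 158 O [ 0.512  -0.1649  0.0459] h vs T -13.3 tilt along board x,y from screw axis(deg) [1.4 0.7] +- [0.2 0.5 1. ] yaw(board) 10.8 rms 0.54
```

View pics/pn.png

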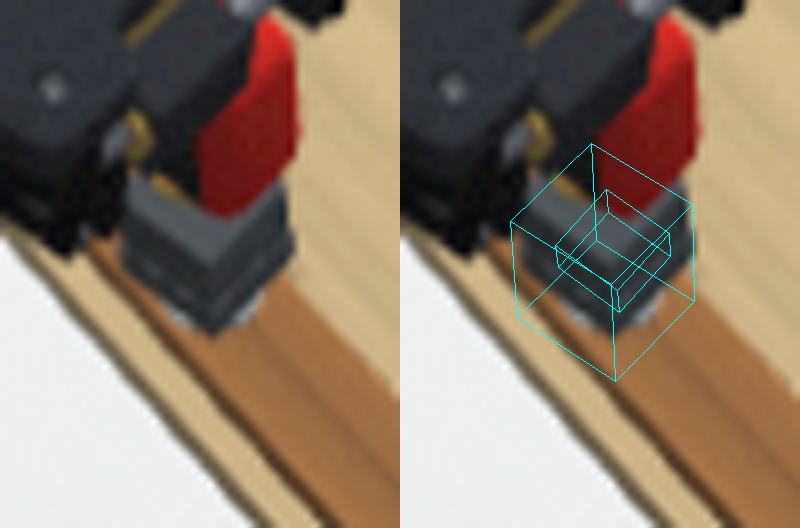

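```bash
python3 -m crank '[{"offset":[-0.01,0,0],"spin":0},{"offset":[-0.02,0,0],"spin":0},{"offset":[-0.03,0,0],"spin":0},{"offset":[-0.03,0,0],"spin":0},{"offset":[-0.03,0,0],"spin":0},{"offset":[0,0,0],"spin":0}]' | grep -E "force|posi|open"
python3 -m crank '[{"offset":[0,0.04,0],"spin":0},{"offset":[0,0.045,0],"spin":0},{"offset":[0,0.045,0],"spin":0},{"offset":[0,0.045,0],"spin":0},{"offset":[0,0.045,0],"spin":0},{"offset":[0,0.045,0],"spin":0},{"offset":[0,0,0],"spin":0},{"offset":[0,0,0],"spin":0}]' | grep -E "time|force|posi|open"
python3 pic.py o 7.5; python3 pose.py 12 o; python3 - <<'E'
from h import *
import pickle
ims=[]
for n in("scene","top"):
    p=bot.capture(n); pickle.dump(p,open(n+"_end.pkl","wb")); ims.append(cv2.resize(p["pixels"],(400,300)))
    v=(slice(230,350),slice(310,430)) if n=="scene" else (slice(215,335),slice(325,445))
    ims.append(cv2.resize(p["pixels"][v],(300,300),interpolation=cv2.INTER_CUBIC))
cv2.imwrite("pics/end.png",np.vstack([np.hstack(ims[:2]),np.hstack(ims[2:])]))
E
```

```text
position: [0.5021, -0.1624, 0.4258]
force: [1.3, 0.2, -0.8]
opening: 0.748
time_s: 26.4
position: [0.5037, 0.1041, 0.4205]
force: [0.5, -0.6, 0.4]
opening: 0.745
n 336 158 O [ 0.5121 -0.1649  0.0461] h vs T -13.2 tilt along board x,y from screw axis(deg) [1.2 0.8] +- [0.2 0.2 0.7] yaw(board) 11.4 rms 0.66
```

View pics/end.png

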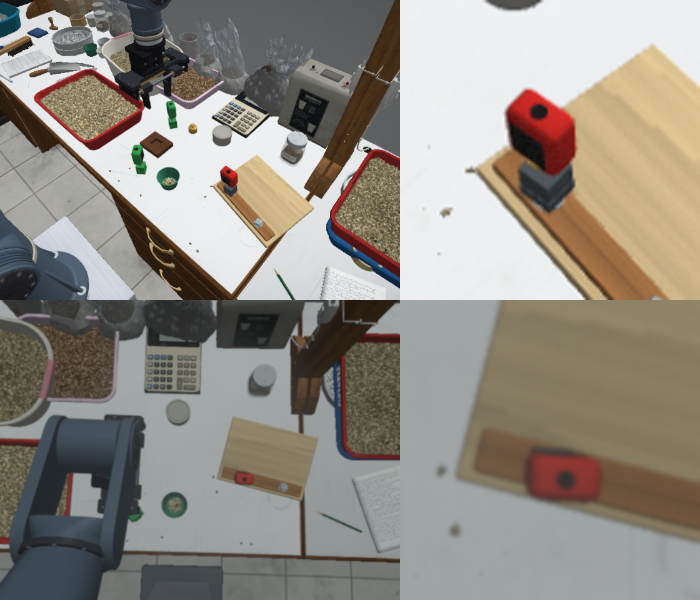

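```bash
python3 -c "
from rig import bot
print(bot.read_state()['time_s']); print(bot.hand_in())"
```

```text
26.55
the job is handed in; nothing more can be done
None
```

The red-handled driver is standing free on the proud screw's head after a quarter turn clockwise. I handed the job in at 26.6 s.

- **Pick-up:** I gripped the driver and leaned it about 8° in the jaws while it was still in its block. The tool can only turn about its own axis, so the lean had to be set there.
- **Finding the head:** I set the driver lightly on the head and felt for the square with small turns and shifts until it dropped over. Eased home, it read 9 N at the wrist against the ceiling (about 11 N with the driver's weight), the highest reading in the job. Let go of, its mouth was about 12 mm below the head top and the axis within about 1.5° of the screw.
- **Turn:** I turned it with the fingers loosely round the handle, so it could keep to the screw's axis. The camera fit tracked the driver through about 92°. The screw sank about 1.2–1.3 mm, against 1.25 mm expected.
- **Last check:** With the arm clear, the driver stands with its axis about 1.4° off the screw. The cup, tin, weight, other screw and green look-alikes looked undisturbed, apart from the near look-alike in the top view, which was mostly hidden by the arm.

**Uncertain or disagreeing:**
- I inferred the screw's own angle from the driver's turn, the socket's play and how far it sank. That puts it at 90° give or take about 5°.
- The two cameras disagreed on the screw's position by up to 4 mm, so I settled it by feel.
- Late in the turn the driver was briefly about 3° off the screw's axis. It came back to about 1.4° once freed.

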